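# Release the left-hand transit clamp and take out the loaded objective case

## Task

Three identical objective cases are held in the blue stand by a hold-down on a left-hand thread: loosen its red knob by turning it clockwise, about 150 degrees in all, until the hold-down has swung off all three cases. Then feel by lifting which case is the heavy one with an objective inside, and, keeping it upright, lower that one gently, not dropping it, to stand in the middle of the round tray; leave the two empty cases standing in their own pockets and the hold-down swung away. Do not shift or tip anything else on the desk.

Things in the scene. Friction and masses are not known exactly. Their poses are not given: they have to be found in the camera images.
- lock_knob (a joint): left-hand-threaded knob with its one-piece hold-down, rad: 0 = tightened (hold-down over all three cases), grows as the knob is turned clockwise seen from above, stop at 3.0. It rises 1.9 mm per rad, stays where it is left, and takes about 0.06 N m to turn. It cannot be turned anticlockwise from 0
- knob_grip (a point): centre of the red bar-shaped knob grip, on the vertical screw axis, 125 mm above the desk when tightened. The bar is 50 mm long (own x axis), 15 mm wide (own y) and 24 mm high, from 113 to 137 mm above the desk; its axes turn with the knob. The three-armed hold-down is fixed to it, below it
- holddown_tip (a point): middle tip of the yellow hold-down (6 mm thick, underside 98 mm above the desk when tightened): three arms 48 degrees apart, each with a round 26 mm tip 78 mm from the screw axis, joined by a rim. Tightened, each tip lies 2 mm above a case; it turns and rises with the knob, sweeping a circle of 92 mm radius
- stand: blue transit stand, fixed, on 4 mm feet; plate 18 mm thick, top face 22 mm above the desk. Origin on the desk under the screw axis; own z up, the middle pocket lies along own -x. The plate reaches from x = -155 to +25 mm and y = -88 to +88 mm; a 14 mm thick steel post carries the knob. A vial and a small bottle stand on its front ledge
- pocket_left (a point): centre of the floor of the left pocket of the stand, a round recess 44 mm wide and 8 mm deep, floor 14 mm above the desk, 78 mm from the screw axis; the pockets are 48 degrees apart round it (63 mm between centres). Fixed to the stand
- pocket_middle (a point): centre of the floor of the middle pocket of the stand, a round recess 44 mm wide and 8 mm deep, floor 14 mm above the desk, 78 mm from the screw axis; the pockets are 48 degrees apart round it (63 mm between centres). Fixed to the stand
- pocket_right (a point): centre of the floor of the right pocket of the stand, a round recess 44 mm wide and 8 mm deep, floor 14 mm above the desk, 78 mm from the screw axis; the pockets are 48 degrees apart round it (63 mm between centres). Fixed to the stand
- case_a_mid (a point): objective case: white screw-on tube over a black foot, closed, 38 mm across (foot) and 36 mm (tube), 82 mm tall; looks exactly like the other two. Point: its centre, 41 mm above its underside; z along its axis. Which pocket it stands in varies. One of the three cases (you must find out which) weighs 0.35 to 0.49 kg, the other two 0.05 to 0.07 kg each
- case_b_mid (a point): objective case: white screw-on tube over a black foot, closed, 38 mm across (foot) and 36 mm (tube), 82 mm tall; looks exactly like the other two. Point: its centre, 41 mm above its underside; z along its axis. Which pocket it stands in varies. One of the three cases (you must find out which) weighs 0.35 to 0.49 kg, the other two 0.05 to 0.07 kg each
- case_c_mid (a point): objective case: white screw-on tube over a black foot, closed, 38 mm across (foot) and 36 mm (tube), 82 mm tall; looks exactly like the other two. Point: its centre, 41 mm above its underside; z along its axis. Which pocket it stands in varies. One of the three cases (you must find out which) weighs 0.35 to 0.49 kg, the other two 0.05 to 0.07 kg each
- tray: shallow round aluminium tray with a blue liner, fixed, 100 mm across outside at the rim, rim 13 mm above the desk; origin on the desk under its centre
- tray_floor (a point): centre of the tray's flat floor (86 mm across), 8 mm above the desk
- microscope: big fixed upright microscope at the right of the desk, about 550 x 270 mm and 610 mm tall, its front (own -x) turned toward the right front; head and eyepieces overhang from 290 mm above the desk upward. It stands between the arm's start and the work: pass in front of it. Origin on the desk under its middle
- amber_bottle_mid (a point): bystander: brown bottle with red cap, 54 mm across, 125 mm tall; point at its centre
- white_bottle_mid (a point): bystander: white bottle, 48 mm across, 115 mm tall; point at its centre
- vial_0_mid (a point): bystander: small clear vial with pink contents and white cap, 22 mm across, 52 mm tall, on the stand close to the cases; point at its centre
- dropper_bottle_mid (a point): bystander: small brown bottle with black cap, 28 mm across, 70 mm tall, on the stand close to the cases; point at its centre
- petri_0_mid (a point): bystander: petri dish, 58 mm across, 16 mm high; point at its centre
- slide_mailer_1_mid (a point): bystander: green flat slide mailer, 34 x 84 x 15 mm (own y long); point at its centre
- tape_roll_mid (a point): bystander: roll of tape lying flat, 104 mm across, 25 mm high; point at its centre
Mind the look-alikes: they are no part of the job. What is shaped like the part that bears case_b_mid but turquoise is not meant. What is shaped like the part that bears case_c_mid but purple is not meant.

How it is judged (in metres and radians):
On the way, in this order (a step that is already met when the one before it is completed fails the run):
1. the knob has been turned clockwise by more than 2.2 rad with all three cases still in their pockets (value of joint lock_knob above 2.2 rad and distance of each of case_a_mid, case_b_mid, case_c_mid from where it was at the start of the episode below 0.012 m), for 0.1 s.
2. a case stands on the tray floor, upright, while the fingers still hold it (((horizontal distance between case_a_mid and tray_floor below 0.025 m and z of case_a_mid in the frame of tray_floor below 0.046 m and angle between case_a_mid's own z axis and vertical below 0.1 rad and contact force between the fingers and case_a above 0.5 N) or (horizontal distance between case_b_mid and tray_floor below 0.025 m and z of case_b_mid in the frame of tray_floor below 0.046 m and angle between case_b_mid's own z axis and vertical below 0.1 rad and contact force between the fingers and case_b above 0.5 N) or (horizontal distance between case_c_mid and tray_floor below 0.025 m and z of case_c_mid in the frame of tray_floor below 0.046 m and angle between case_c_mid's own z axis and vertical below 0.1 rad and contact force between the fingers and case_c above 0.5 N))), for 0.1 s.
At the end, for the whole second after the job is handed in: The knob is still at more than 2.2 rad; the heavy case (pressing on the tray with more than 2 N) stands upright within 0.1 rad, at rest on the tray floor, its axis within 25 mm of the tray's centre; the two light cases stand upright in their own pockets, within 12 mm of where they began (value of joint lock_knob above 2.2 rad and ((horizontal distance between case_a_mid and tray_floor below 0.025 m and z of case_a_mid in the frame of tray_floor below 0.046 m and angle between each of case_a_mid, case_b_mid, case_c_mid's own z axis and vertical below 0.1 rad and contact force between case_a and tray above 2 N and linear speed of case_a below 0.02 m/s and distance of each of case_b_mid, case_c_mid from where it was at the start of the episode below 0.012 m) or (horizontal distance between case_b_mid and tray_floor below 0.025 m and z of case_b_mid in the frame of tray_floor below 0.046 m and angle between each of case_b_mid, case_a_mid, case_c_mid's own z axis and vertical below 0.1 rad and contact force between case_b and tray above 2 N and linear speed of case_b below 0.02 m/s and distance of each of case_a_mid, case_c_mid from where it was at the start of the episode below 0.012 m) or (horizontal distance between case_c_mid and tray_floor below 0.025 m and z of case_c_mid in the frame of tray_floor below 0.046 m and angle between each of case_c_mid, case_a_mid, case_b_mid's own z axis and vertical below 0.1 rad and contact force between case_c and tray above 2 N and linear speed of case_c below 0.02 m/s and distance of each of case_a_mid, case_b_mid from where it was at the start of the episode below 0.012 m))); the robot touches nothing.
It fails at once if one of the two big bottles pushed more than 20 mm or tipped over (distance of any of amber_bottle_mid, white_bottle_mid from where it was at the start of the episode above 0.02 m or angle between any of amber_bottle_mid, white_bottle_mid's own z axis and vertical above 0.4 rad).
It fails at once if the small vial or the dropper bottle pushed more than 20 mm or tipped over (distance of any of vial_0_mid, dropper_bottle_mid from where it was at the start of the episode above 0.02 m or angle between any of vial_0_mid, dropper_bottle_mid's own z axis and vertical above 0.4 rad).
It fails at once if the petri dish, slide mailer or tape roll pushed more than 20 mm or tipped over (distance of any of petri_0_mid, slide_mailer_1_mid, tape_roll_mid from where it was at the start of the episode above 0.02 m or angle between any of petri_0_mid, slide_mailer_1_mid, tape_roll_mid's own z axis and vertical above 0.4 rad).
It fails at once if an objective case laid over (angle between any of case_a_mid, case_b_mid, case_c_mid's own z axis and vertical above 0.6 rad).
It also fails if it takes over 72 s, if anything falls off the work surface, if the arm or the gripper's body presses on something with over 40 N, if the wrist force passes 120 N, or if a joint passes its speed limit or range.

## Robot

A 6-joint arm with a two-finger parallel gripper is mounted at the origin on a cart in front of the work surface, level with it; the furniture and walls round the work are solid. World frame = base frame: x ahead of the robot, y to its left, z up, the work surface at z = 0. Lengths are in mm, angles in rad, forces in N, time in s.
With the tool pointing down it reaches from about 275 to 750 mm from the base axis. Payload 10.2 kg.
Tool frame: the origin (TCP) lies midway between the tips of the shut fingers; the grasp point (between the pads) lies 19 mm behind it; x points along the fingers, y is the direction in which the jaws open and shut, and the axes are right-handed (so a half turn about x gives the same grasp; the last joint's range is limited). The gripper opens to 85 mm and grips with 20 to 120 N. Pads are 22 mm wide; open, the fingers measure 114 mm over their backs; the gripper's body (76 mm by 85 mm) begins 54 mm behind the grasp point. The pads swing forward as they close: fully open they stand 13 mm farther back than shut.
Start: joints at [-0.223, 0.313, 1.498, -0, 1.331, -0.223], TCP at [525.006, -0.013, 203.694] pointing down, gripper open.
Joint ranges: [-2.94, 2.94], [-0.97, 2.17], [0.19, 2.56], [-1.23, 4.37], [0.02, 3.11], [-2.88, 2.88]. Speed limits (rad/s): [2.39, 2.39, 3.01, 3.14, 3.14, 3.14].

## Interface

Orientations are given as a unit quaternion [w, x, y, z].
In Python, from rig import ctrl gives the robot as it stands.
- The arm moves only by the tool arm_command, never from a script. Its argument "plan" is a list of rows, each a list of 5 numbers: the shift along the tool's x, y, z in m, then the turn about the tool's x in rad, then the opening, from 0 (shut) to 1 (fully open). A call has 1 to 12 rows; each row shifts and turns the commanded pose from where the row before left it, along the tool's axes as they then stand; what a row does not reach is not made up. A row lasts 1/8 s, in which the tool goes at most 62.5 mm and 10.7 degrees, less where a joint would pass 70% of its speed; a pose out of reach is approached as far as the arm can. A call with a gripper value outside its range is refused whole. The fingers move at their own pace and stop on an object; "squeeze" is the grip in N (left out, the last holds). Time passes only in rows, so rows that do not move let the fingers close. It gives the time, the measured TCP pose, the force and the opening at its end, in the units of the state.
- ctrl.sense(): the state, without advancing time (a new reading comes with each control period).
- ctrl.capture(name): name is "scene" or "side" or "wrist"; returns a dict with "color" (480x640x3 uint8, red, green, blue), "fx", "fy", "cx", "cy" (pixels), "xyz" and "orientation" of the camera in the world; the wrist camera has in their place "hand_eye" (4x4, takes a point from camera to tool coordinates, whose origin is the TCP and whose axes are the tool frame's). Camera axes: x right, y up, looking along -z (the intrinsics and any distortion apply to the point x, -y, -z); pixel columns grow to the right and rows downward; lengths in mm; the calibration is good to about 2 mm. A picture is of the moment at which its call begins: read the wrist's pose just before it. There is no depth.
- ctrl.finish_job(): hands the job in, once; it reports no verdict.
Trained networks look in the newest picture that a camera, given by its name, has taken for a name from the list of things; names that differ only in an ending like _2 or _b are one class to them, and where a whole thing is asked for, a point or a joint stands for the part that bears it (a point fixed in the world has none). Each returns a list of dicts, best first, with "score" (0 to 1); they miss things now and then, are a little off and sometimes report something else, mostly with a low value. They report only what shows in the picture. A call takes as long as a camera call. They do not tell look-alikes from the thing itself.
- ctrl.spot_in(camera, query): "uv" ([column, row] in pixels, amid what is visible of it).
- ctrl.regions_of(camera, query): "mask" (480x640 bool, what is visible of it) and "uv" ([column, row] in pixels, amid what is visible of it).
- ctrl.place_of(camera, query): "uv" ([column, row] in pixels: a listed point, or the origin of a listed thing).
The state is a dict: "time_s": time; "joints": joint angles; "dq": joint speeds; "tau": joint torques, N m; "eef_pos": TCP position; "ee_rot": TCP orientation; "force": force on the tool from outside, world axes, zero at the start; "wrist_torque": the same for the moment, N m; "grip_width": opening from 0.0 (shut) to 1.0 (fully open).
Only numpy, scipy, OpenCV 4.12 (cv2) and the standard library are available. Lean on these libraries where they do the work, as an engineer would, in place of code of your own. Each camera call takes 0.05 s, during which the arm holds its last target.

## Working session

There is one attempt and no reset: what is moved stays moved. The work goes in short steps, Python scripts to look and compute and a tool call to move; the robot and the scene stay as the last step left them, time stands still between calls to the robot, and variables do not carry over. Pictures are saved under pics/ and viewed, and the job is handed in when it is done.

Besides the shell and the picture viewer there is one more tool, called after ">>>" by a JSON object that holds its "name" and its "arguments". arm_command: Moves the arm, as the interface text tells. Its arguments: {"type":"object","properties":{"plan":{"type":"array"},"squeeze":{"type":"number"}},"required":["plan"]}

```bash
mkdir -p pics; ls
python3 - <<'E'
from rig import ctrl
import cv2
print(ctrl.sense())
for n in ["scene","side","wrist"]:
    c=ctrl.capture(n); cv2.imwrite(f"pics/{n}0.png",c["color"][:,:,::-1])
    print({k:v for k,v in c.items() if k!="color"})
E
```

```text
pics
{'time_s': 0.0, 'joints': array([-2.23413302e-01,  3.13458844e-01,  1.49845286e+00, -6.40569072e-06,
        1.33096198e+00, -2.23398125e-01]), 'dq': array([-0.00067931,  0.00063322,  0.00052654, -0.00105144,  0.00108027,
        0.00157117]), 'tau': array([-5.78409599e-04, -4.12261176e+01, -2.59742296e+01, -3.58453699e-04,
        4.11797926e-03, -1.23038126e-05]), 'eef_pos': array([5.24711909e+02, 4.45016765e-02, 2.03124625e+02]), 'ee_rot': array([ 0.49961441,  0.49976011,  0.50037856, -0.50024652]), 'force': array([-0.30058861,  0.38458807, -0.78417631]), 'wrist_torque': array([0.04844426, 0.003313  , 0.05230979]), 'grip_width': 1.0013832461501468}
{'fx': 479.4637029633926, 'fy': 479.4637029633926, 'cx': 317.5993178430808, 'cy': 236.00417924842404, 'xyz': array([-162.58758966, -466.00109832,  871.97826738]), 'orientation': array([ 0.7850549 ,  0.3480367 , -0.20230533, -0.47077788])}
{'fx': 490.2697821697406, 'fy': 490.2697821697406, 'cx': 313.6694792251048, 'cy': 236.85154316376045, 'xyz': array([-587.52457273, -753.98298836,  705.05948081]), 'orientation': array([ 0.72914738,  0.4733088 , -0.27514079, -0.41063417])}
{'fx': 409.65028760121953, 'fy': 409.65028760121953, 'cx': 317.21834464376974, 'cy': 237.80381320679376, 'hand_eye': array([[ 3.08651631e-04,  2.65665986e-01, -9.64065085e-01,
        -1.69749620e+02],
       [ 9.99999938e-01,  7.91565523e-05,  3.41969459e-04,
        -9.69969653e-01],
       [ 1.67161722e-04, -9.64065131e-01, -2.65665945e-01,
        -6.67474249e+01],
       [ 0.00000000e+00,  0.00000000e+00,  0.00000000e+00,
         1.00000000e+00]])}
```

View pics/scene0.png

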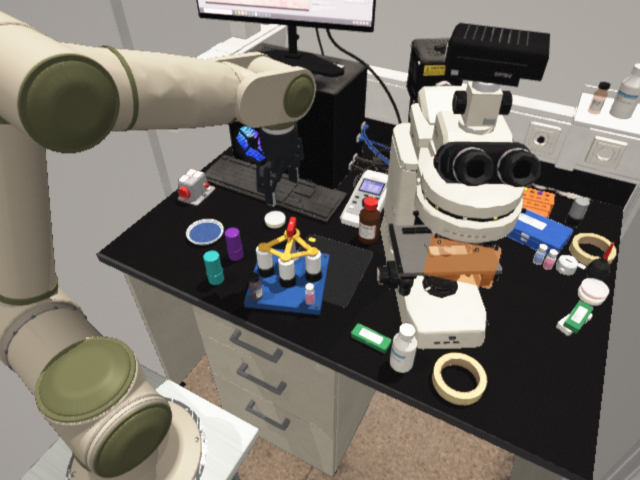

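View pics/side0.png

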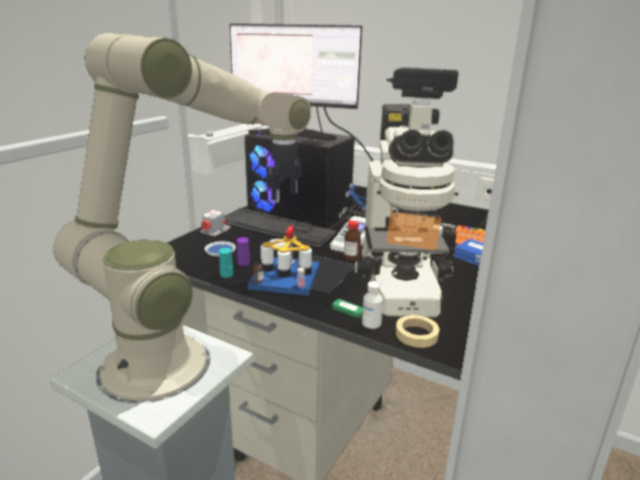

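View pics/wrist0.png

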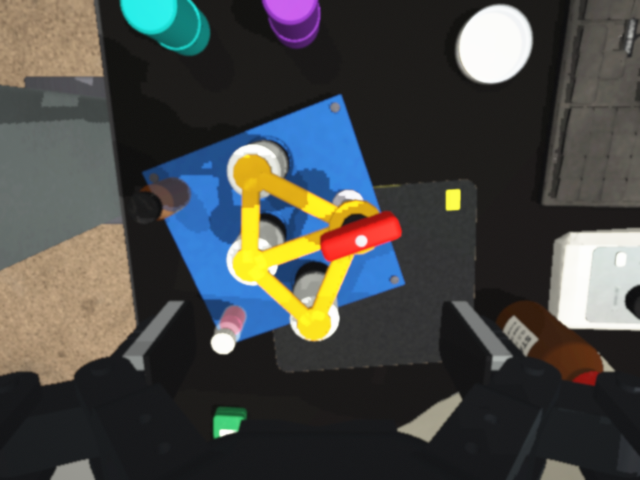

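```bash
cat > h.py <<'E'
from rig import ctrl
import numpy as np, cv2
from scipy.spatial.transform import Rotation as R
def q2R(q): return R.from_quat([q[1],q[2],q[3],q[0]]).as_matrix()
def pose(s):
    T=np.eye(4); T[:3,:3]=q2R(s["ee_rot"]); T[:3,3]=s["eef_pos"]; return T
def cam(n):
    s=ctrl.sense(); c=ctrl.capture(n)
    if n=="wrist": T=pose(s)@c["hand_eye"]
    else:
        T=np.eye(4); T[:3,:3]=q2R(c["orientation"]); T[:3,3]=c["xyz"]
    c["T"]=T; return c
def ray(c,uv):
    d=np.array([(uv[0]-c["cx"])/c["fx"],-(uv[1]-c["cy"])/c["fy"],-1.0])
    d=c["T"][:3,:3]@d; return c["T"][:3,3],d/np.linalg.norm(d)
def onz(c,uv,z):
    o,d=ray(c,uv); return o+d*(z-o[2])/d[2]
def proj(c,p):
    q=np.linalg.inv(c["T"])@np.r_[p,1]
    return np.array([c["cx"]+c["fx"]*q[0]/-q[2], c["cy"]-c["fy"]*q[1]/-q[2]])
E
python3 - <<'E'
from h import *
np.set_printoptions(precision=1,suppress=True)
Z=dict(knob_grip=125,holddown_tip=101,stand=0,pocket_left=14,pocket_middle=14,pocket_right=14,case_a_mid=55,tray=0,tray_floor=8,microscope=0,amber_bottle_mid=62,white_bottle_mid=57,vial_0_mid=48,dropper_bottle_mid=57,petri_0_mid=8,slide_mailer_1_mid=8,tape_roll_mid=12)
for n in ["wrist","scene","side"]:
    c=cam(n)
    for k,z in Z.items():
        for r in ctrl.place_of(n,k)[:6 if 'case' in k else 2]:
            if r["score"]>.2: print(n,k,round(r["score"],2),np.array(r["uv"]),onz(c,r["uv"],z)[:2])
E
```

```text
wrist knob_grip 0.66 [357.  232.9] [548.6   1.7]
wrist holddown_tip 0.79 [249.6 264.6] [476.2 -27.7]
wrist stand 0.77 [345.7 195.5] [549.7   4.3]
wrist pocket_left 0.29 [227.8 328.3] [ 436.9 -123. ]
wrist pocket_middle 0.25 [257.2 242.7] [468.8 -36.7]
wrist pocket_right 0.71 [314.3 280.8] [520.8 -73.8]
wrist case_a_mid 0.68 [315.8 298.2] [522.4 -73.4]
wrist tray_floor 0.54 [551.9 362.7] [ 760.1 -164.3]
wrist amber_bottle_mid 0.87 [553.1 362.3] [ 726.1 -129.7]
wrist vial_0_mid 0.7 [225.6 331. ] [ 443.1 -107.6]
wrist dropper_bottle_mid 0.64 [159.  202.3] [399.9   8.5]
wrist petri_0_mid 0.72 [489.1  45.2] [664.1 129.7]
wrist slide_mailer_1_mid 0.84 [226.6 442.5] [ 426.3 -261.4]
wrist tape_roll_mid 0.49 [316.6 299.3] [522.9 -93.5]
scene knob_grip 0.75 [289.7 226.6] [548.9   1.2]
scene holddown_tip 0.76 [287.8 256.3] [481.8 -32.4]
scene stand 0.83 [293.1 266.2] [542.2  -5.6]
scene stand 0.47 [316.7 265.9] [570.9 -57.7]
scene pocket_left 0.85 [267.1 272.8] [481.9  32. ]
scene pocket_middle 0.8 [286.1 284.9] [469.8 -29.5]
scene pocket_middle 0.48 [291.7 226.2] [658.5  66.7]
scene pocket_rig
[... 1380 characters left out ...]
[652.7  85.8]
side tray_floor 0.68 [218.7 249.5] [527.1 267.5]
side tray_floor 0.35 [286.6 275.2] [496.2 -24.5]
side microscope 0.31 [415.3 332.9] [ 425.5 -456. ]
side amber_bottle_mid 0.75 [356.8 240.3] [ 731.5 -140.6]
side white_bottle_mid 0.69 [303.5 274.8] [ 447.2 -114.5]
side white_bottle_mid 0.64 [307.6 264.6] [507.2 -91.3]
side vial_0_mid 0.63 [300.7 277.1] [ 445.7 -106.2]
side vial_0_mid 0.39 [286.7 266.7] [478.1 -37.4]
side dropper_bottle_mid 0.65 [254.8 269. ] [403.  22.]
side petri_0_mid 0.6 [276.2 242. ] [679.5 140.7]
side slide_mailer_1_mid 0.89 [347.9 310.5] [ 417.7 -271.4]
side tape_roll_mid 0.75 [417.1 330.3] [ 421.2 -461. ]
side tape_roll_mid 0.25 [286.2 251. ] [630.3  66.3]
```

>>> {"name": "arm_command", "arguments": {"plan": [[0.005, 0.0237, -0.0015, -0.16, 0.6], [0, 0, 0, -0.18, 0.6], [0, 0, 0, -0.18, 0.6], [0, 0, 0, -0.18, 0.6], [0, 0, 0, -0.18, 0.6], [0, 0, 0, -0.18, 0.6], [0, 0, 0, -0.18, 0.6], [0, 0, 0, -0.18, 0.6], [0, 0, 0, -0.18, 0.6], [0, 0, 0, -0.18, 0.6], [0, 0, 0, -0.175, 0.6], [0, 0, 0, 0, 0.6]], "squeeze": 60}}

```text
time_s: 4.35
eef_pos: [548.7, 1.5, 198.7]
ee_rot: [0.694, -0.134, 0.694, 0.134]
force: [1.0, 0.1, 0.5]
grip_width: 0.601
```

Run:
```python
from h import *
np.set_printoptions(precision=3,suppress=True)
s=ctrl.sense();print(s); 
c=cam("wrist"); cv2.imwrite("pics/wrist1.png",c["color"][:,:,::-1])
print(pose(s))
for r in ctrl.place_of("wrist","knob_grip"): print(r,onz(c,r["uv"],125))
hsv=cv2.cvtColor(c["color"],cv2.COLOR_RGB2HSV)
m=(((hsv[...,0]<8)|(hsv[...,0]>172))&(hsv[...,1]>150)&(hsv[...,2]>60)).astype(np.uint8)
n,l,st,ce=cv2.connectedComponentsWithStats(m)
for i in range(1,n):
    if st[i,4]>150:
        pts=np.argwhere(l==i)[:,::-1].astype(np.float32); r=cv2.minAreaRect(pts)
        b=cv2.boxPoints(r); w=np.array([onz(c,p,137) for p in b]); print(st[i],r, w, w.mean(0))
for nme in("scene","side"):
    d=cam(nme); 
    for r in ctrl.regions_of(nme,"tray")[:2]:
        mm=r["mask"].astype(np.uint8); p=np.argwhere(mm)[:,::-1].astype(np.float32)
        hu=cv2.convexHull(p); w=np.array([onz(d,q[0],13)[:2] for q in hu],np.float32)
        print(nme,r["score"],cv2.minEnclosingCircle(w))
```

```text
{'time_s': 4.35, 'joints': array([-0.211,  0.369,  1.433,  0.   ,  1.34 , -2.164]), 'dq': array([ 0.   , -0.   ,  0.002,  0.001, -0.   ,  0.081]), 'tau': array([  0.003, -43.906, -26.067,  -0.001,   0.   ,  -1.003]), 'eef_pos': array([548.707,   1.488, 198.673]), 'ee_rot': array([ 0.694, -0.134,  0.694,  0.134]), 'force': array([1.02 , 0.121, 0.468]), 'wrist_torque': array([-0.004, -0.043, -0.033]), 'grip_width': 0.6006953384714049}
[[ -0.     -0.373   0.928 548.707]
 [  0.      0.928   0.373   1.488]
 [ -1.      0.     -0.    198.673]
 [  0.      0.      0.      1.   ]]
{'uv': [315.1, 240.0], 'score': 0.97} [549.327   0.278 125.   ]
[ 301  200   28   85 1930] ((314.75689697265625, 242.00732421875), (26.417789459228516, 84.3370132446289), 1.6365771293640137) [[575.026   1.03  137.   ]
 [526.488 -16.407 137.   ]
 [521.262  -2.246 137.   ]
 [569.521  16.028 137.   ]] [548.074  -0.399 137.   ]
[ 27 367  43  33 426] ((45.95384979248047, 380.8692626953125), (10.261578559875488, 52.1849479675293), 52.12501525878906) [[ 714.027 -140.014  137.   ]
 [ 680.547 -120.252  137.   ]
 [ 684.856 -115.198  137.   ]
 [ 718.645 -134.959  137.   ]] [ 699.519 -127.606  137.   ]
scene 0.56 ((529.0056762695312, 263.7237243652344), 52.246124267578125)
side 0.51 ((532.57470703125, 270.5941162109375), 53.46336364746094)
```

View pics/wrist1.png

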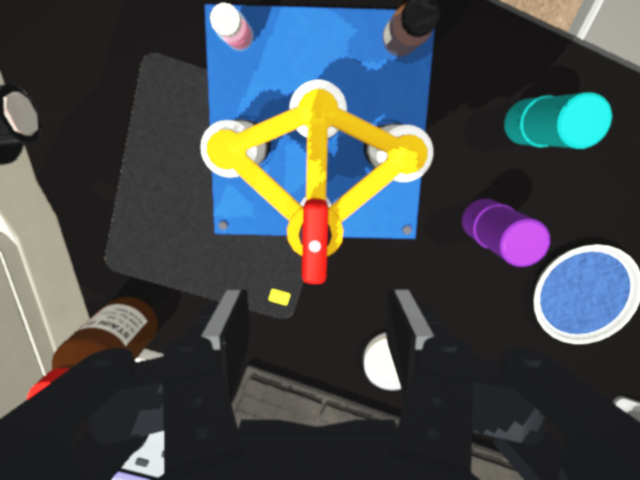

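>>> {"name": "arm_command", "arguments": {"plan": [[0.025, -0.0011, -0.0005, -0.01, 0.6], [0.03, 0, 0, 0, 0.6], [0.02, 0, 0, 0, 0.6], [0.0127, 0, 0, 0, 0.6], [0, 0, 0, 0, 0.3], [0, 0, 0, 0, 0.1], [0, 0, 0, 0, 0.0], [0, 0, 0, 0, 0.0]], "squeeze": 40}}

```text
time_s: 5.65
eef_pos: [548.9, 0.2, 111.4]
ee_rot: [0.694, -0.139, 0.693, 0.138]
force: [-0.3, -0.2, -0.3]
grip_width: 0.002
```

Run:
```python
from h import *
np.set_printoptions(precision=3,suppress=True)
s=ctrl.sense();print(s)
c=cam("wrist"); cv2.imwrite("pics/wrist2.png",c["color"][:,:,::-1])
```

```text
{'time_s': 5.65, 'joints': array([-0.213,  0.452,  1.551, -0.   ,  1.138, -2.178]), 'dq': array([-0.003,  0.003,  0.002, -0.001, -0.003, -0.002]), 'tau': array([ -0.001, -45.404, -23.814,  -0.   ,   0.   ,   0.001]), 'eef_pos': array([548.854,   0.225, 111.426]), 'ee_rot': array([ 0.694, -0.139,  0.693,  0.138]), 'force': array([-0.254, -0.176, -0.316]), 'wrist_torque': array([-0.055, -0.043,  0.011]), 'grip_width': 0.002122094616986162}
```

View pics/wrist2.png

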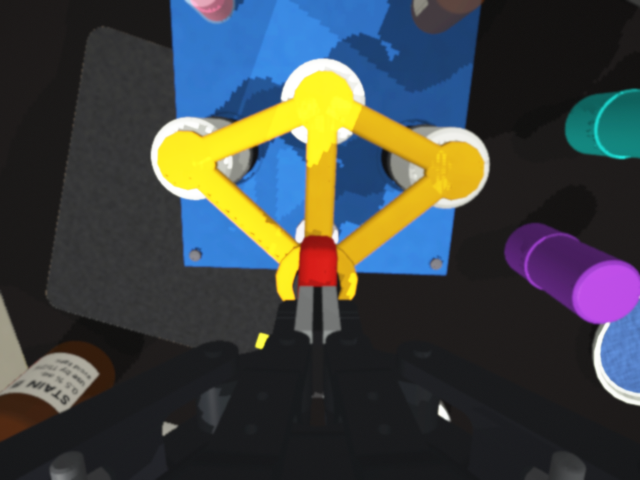

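Run:
```python
from h import *
np.set_printoptions(precision=1,suppress=True)
out=[]
for n,(x,y) in {"scene":(290,240),"side":(290,245)}.items():
    c=cam(n); im=c["color"][y-45:y+45,x-60:x+60,::-1]
    out.append(cv2.resize(im,(800,600) if 0 else (720,540),interpolation=cv2.INTER_CUBIC)[:290 if 0 else 540])
    for z in(113,137): print(n,proj(c,[548.7,.3,z])-[x-60,y-45], )
for i,o in enumerate(out): cv2.imwrite(f"pics/crop3_{i}.png",o)
c=cam("wrist"); u=np.array([.93,.367,0]);v=np.array([-.367,.93,0])
for z in (113,137):
  for a in(-25,25):
    for b in(-7.5,7.5): print(z,a,b,proj(c,np.array([548.7,.3,z])+a*u+b*v))
```

```text
scene [60.2 35.6]
scene [59.7 27.9]
side [59.1 35.5]
side [59.  28.2]
113 -25 -7.5 [300.7 230.8]
113 -25 7.5 [336.2 231.5]
113 25 -7.5 [299.9 337.1]
113 25 7.5 [332.8 337.7]
137 -25 -7.5 [298.2 247.2]
137 -25 7.5 [339.1 247.9]
137 25 -7.5 [297.5 367.1]
137 25 7.5 [335.  367.7]
```

View pics/crop3_0.png

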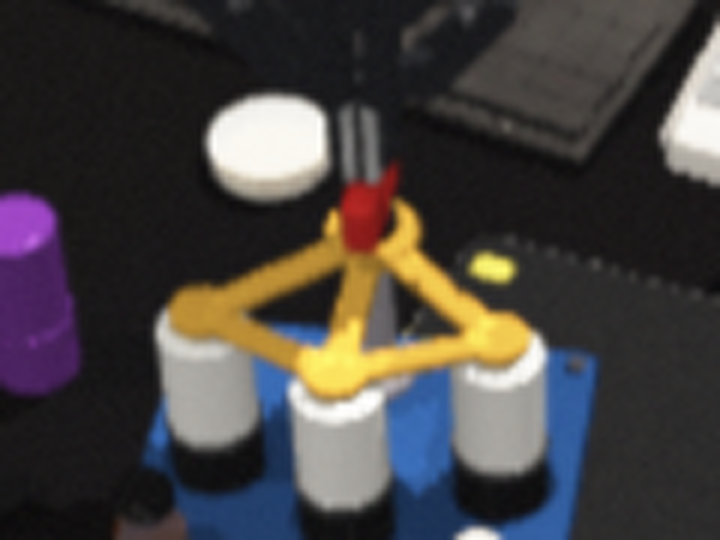

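View pics/crop3_1.png

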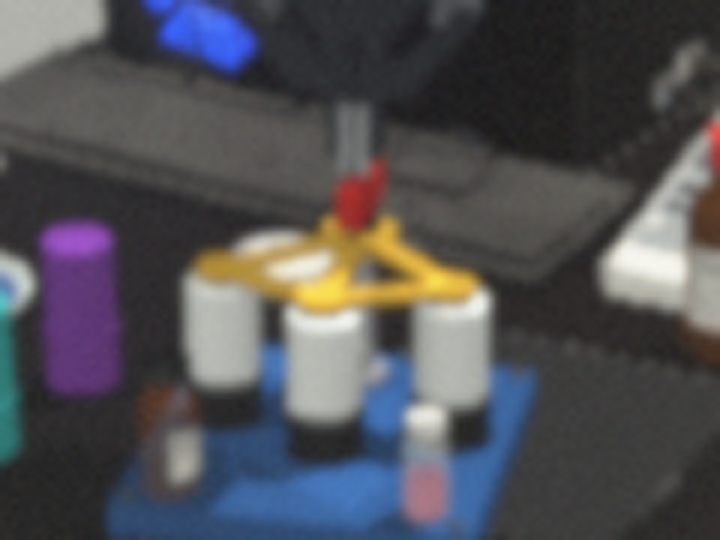

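Run:
```python
from h import *
im=cv2.imread("pics/wrist2.png")[200:420,220:420]
cv2.imwrite("pics/w2crop.png",cv2.resize(im,(545,600),interpolation=cv2.INTER_CUBIC))
im=cv2.imread("pics/wrist1.png")[180:320,250:390]
cv2.imwrite("pics/w1crop.png",cv2.resize(im,(600,600),interpolation=cv2.INTER_CUBIC))
```

```text
(no output)
```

View pics/w2crop.png

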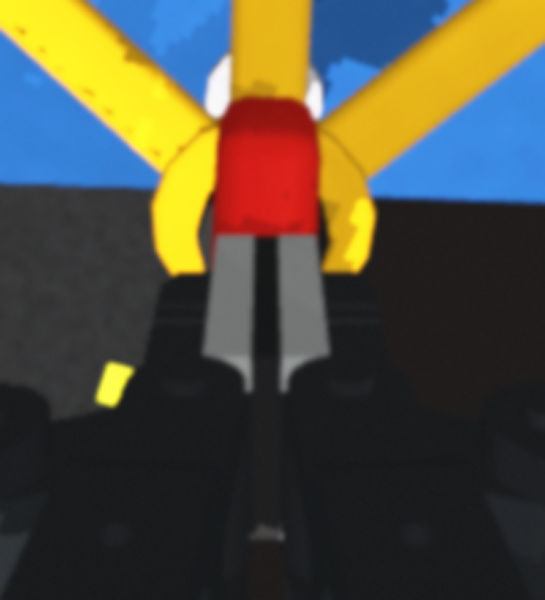

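View pics/w1crop.png

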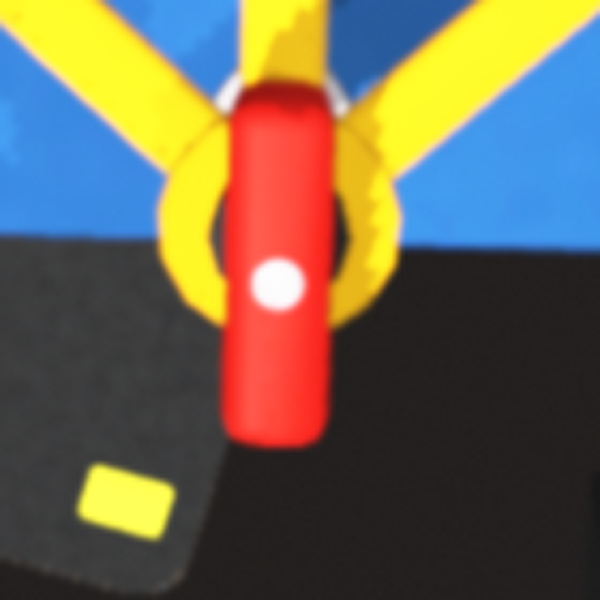

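>>> {"name": "arm_command", "arguments": {"plan": [[0, 0, 0, 0, 0.35], [0, 0, 0, 0, 0.35]]}}

```text
time_s: 6.1
eef_pos: [548.7, 0.3, 111.0]
ee_rot: [0.693, -0.138, 0.693, 0.138]
force: [0.0, -0.3, 0.0]
grip_width: 0.351
```

Run:
```python
from h import *
np.set_printoptions(precision=3,suppress=True)
s=ctrl.sense();print(s["grip_width"],s["force"])
c=cam("wrist"); im=c["color"][:,:,::-1]
cv2.imwrite("pics/w3crop.png",cv2.resize(im[200:420,200:440],(654,600),interpolation=cv2.INTER_CUBIC))
```

```text
0.35093901684992673 [ 0.039 -0.257  0.027]
```

View pics/w3crop.png

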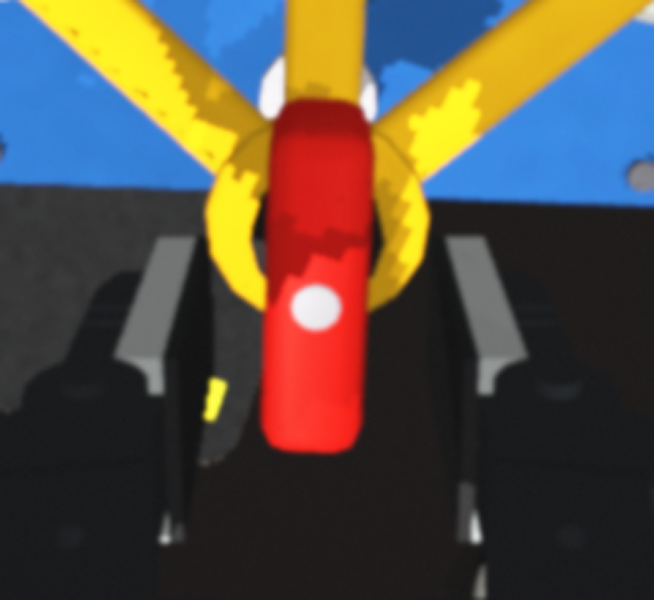

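Run:
```python
from h import *
np.set_printoptions(precision=1,suppress=True)
x,y=290,225
c=cam("scene"); im=c["color"][y-45:y+45,x-60:x+60,::-1]
im=cv2.resize(im,(800,600),interpolation=cv2.INTER_CUBIC)
T=pose(ctrl.sense())
for sx in(-17,17):
  for zz in (-11,11):
    for b in (0,-10,-20):
      p=(proj(c,(T@[b,sx,zz,1])[:3])-[x-60,y-45]+.5)*6.667
      print(sx,zz,b,p); cv2.circle(im,tuple(int(v) for v in p),3,(0,255,0) if b==0 else (255,255,0),-1)
cv2.imwrite("pics/s4.png",im)
```

```text
-17 -11 0 [448.4 368.3]
-17 -11 -10 [447.3 347.3]
-17 -11 -20 [446.2 326. ]
-17 11 0 [456.5 327.1]
-17 11 -10 [455.5 306.1]
-17 11 -20 [454.4 284.9]
17 -11 0 [353.3 362.5]
17 -11 -10 [351.6 341.5]
17 -11 -20 [349.9 320.3]
17 11 0 [362.7 321.5]
17 11 -10 [361.1 300.6]
17 11 -20 [359.5 279.3]
```

View pics/s4.png

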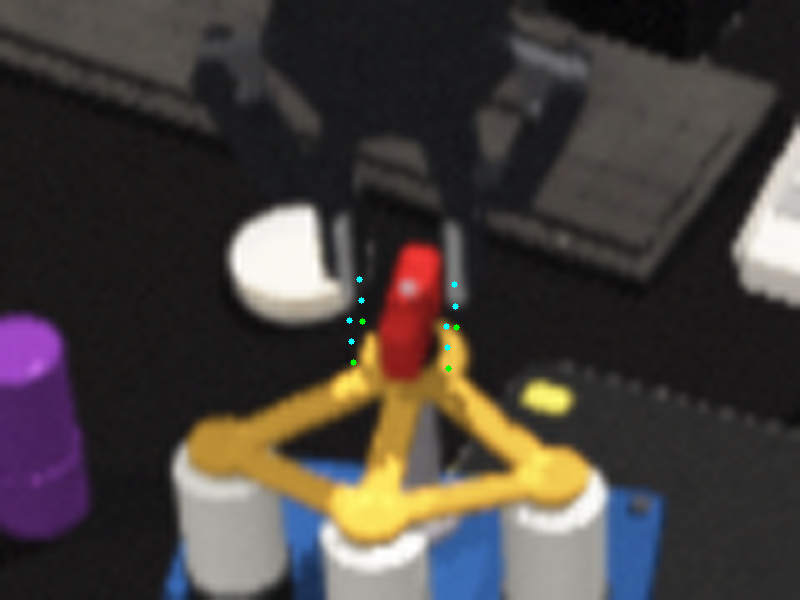

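>>> {"name": "arm_command", "arguments": {"plan": [[0.01, 0, 0, 0, 0.35], [0.008, 0, 0, 0, 0.35], [0, 0, 0, 0, 0.35]]}}

```text
time_s: 6.58
eef_pos: [548.2, 0.4, 92.0]
ee_rot: [0.693, -0.138, 0.694, 0.139]
force: [-0.9, 0.6, -0.1]
grip_width: 0.351
```

Run:
```python
from h import *
np.set_printoptions(precision=3,suppress=True)
s=ctrl.sense();print(s["grip_width"],s["force"],s["eef_pos"])
c=cam("wrist"); im=c["color"][:,:,::-1]
cv2.imwrite("pics/w5crop.png",cv2.resize(im[200:420,200:440],(654,600),interpolation=cv2.INTER_CUBIC))
x,y=290,225
c=cam("scene"); im=c["color"][y-45:y+45,x-60:x+60,::-1]
cv2.imwrite("pics/s5.png",cv2.resize(im,(800,600),interpolation=cv2.INTER_CUBIC))
```

```text
0.3508067453853848 [-0.918  0.557 -0.116] [548.154   0.382  92.022]
```

View pics/w5crop.png

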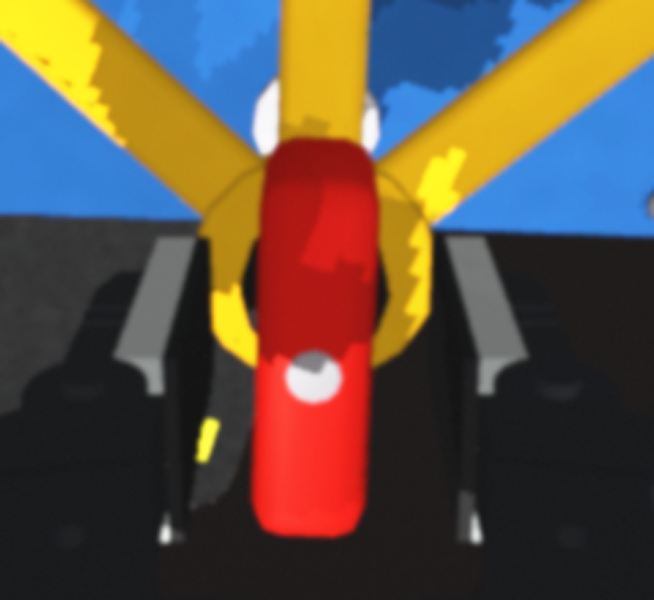

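View pics/s5.png

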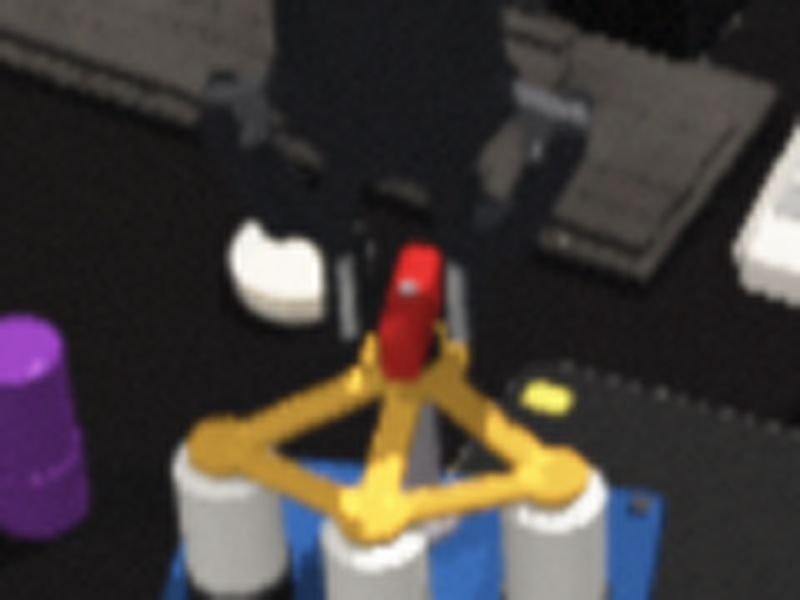

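>>> {"name": "arm_command", "arguments": {"plan": [[0.005, 0.0002, 0.0003, 0, 0.35], [0, 0, 0, 0, 0.25], [0, 0, 0, 0, 0.1], [0, 0, 0, 0, 0.0], [0, 0, 0, 0, 0.0]], "squeeze": 40}}

```text
time_s: 7.3
eef_pos: [549.0, 0.1, 88.1]
ee_rot: [0.694, -0.139, 0.693, 0.138]
force: [1.2, -5.6, -1.0]
grip_width: 0.165
```

Run:
```python
from h import *
np.set_printoptions(precision=3,suppress=True)
s=ctrl.sense();print(s["grip_width"],s["force"],s["wrist_torque"],s["eef_pos"])
c=cam("wrist"); im=c["color"][:,:,::-1]
cv2.imwrite("pics/w6crop.png",cv2.resize(im[200:420,200:440],(654,600),interpolation=cv2.INTER_CUBIC))
```

```text
0.1649125578487441 [ 1.201 -5.57  -1.002] [-0.82  -0.095 -0.346] [549.023   0.135  88.128]
```

View pics/w6crop.png

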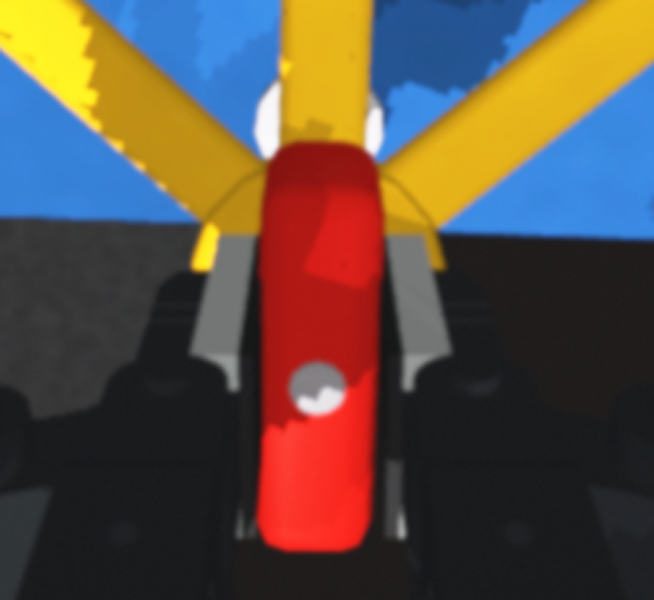

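>>> {"name": "arm_command", "arguments": {"plan": [[-0.0003, 0, 0, 0.12, 0], [-0.0003, 0, 0, 0.15, 0], [-0.0003, 0, 0, 0.15, 0], [-0.0003, 0, 0, 0.15, 0], [0, 0, 0, 0, 0]]}}

```text
time_s: 7.98
eef_pos: [549.0, 1.0, 89.2]
ee_rot: [0.705, 0.062, 0.704, -0.061]
force: [1.3, -0.4, -1.3]
grip_width: 0.171
```

Run:
```python
from h import *
np.set_printoptions(precision=3,suppress=True)
s=ctrl.sense();print(s["grip_width"],s["force"],s["wrist_torque"],s["eef_pos"],s["joints"])
c=cam("wrist"); im=c["color"][:,:,::-1]
cv2.imwrite("pics/w7.png",im)
```

```text
0.17142002133396017 [ 1.285 -0.415 -1.269] [ 0.038 -0.378 -0.008] [548.958   1.027  89.168] [-0.212  0.479  1.574  0.001  1.089 -1.609]
```

View pics/w7.png

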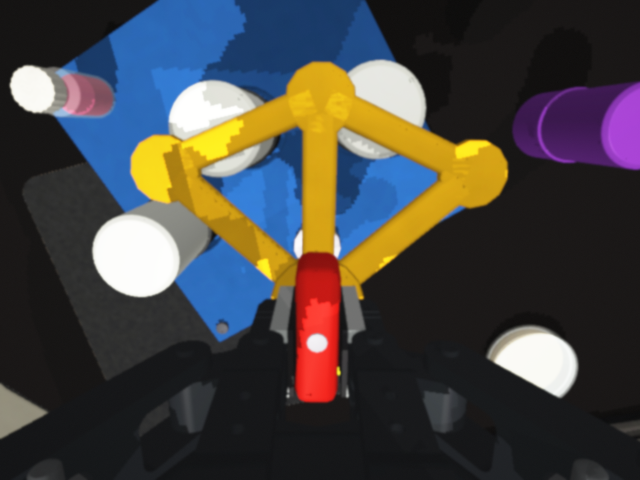

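>>> {"name": "arm_command", "arguments": {"plan": [[-0.0003, 0, 0, 0.16, 0], [-0.0003, 0, 0, 0.16, 0], [-0.0003, 0, 0, 0.16, 0], [-0.0003, 0, 0, 0.16, 0], [-0.0003, 0, 0, 0.16, 0], [-0.0003, 0, 0, 0.16, 0], [-0.0003, 0, 0, 0.16, 0], [-0.0003, 0, 0, 0.16, 0], [-0.0003, 0, 0, 0.16, 0], [-0.0003, 0, 0, 0.16, 0], [-0.0003, 0, 0, 0.16, 0], [-0.0003, 0, 0, 0.16, 0]]}}

```text
time_s: 9.52
eef_pos: [551.5, 1.9, 93.0]
ee_rot: [0.353, 0.616, 0.352, -0.61]
force: [15.1, 6.5, -8.7]
grip_width: 0.169
```

>>> {"name": "arm_command", "arguments": {"plan": [[-0.0003, 0, 0, 0.16, 0], [-0.0002, 0, 0, 0.08, 0], [0, 0, 0, 0, 0], [0, 0, 0, 0, 0]]}}

```text
time_s: 10.02
eef_pos: [551.8, 1.6, 93.5]
ee_rot: [0.279, 0.653, 0.278, -0.647]
force: [17.0, 5.1, -10.1]
grip_width: 0.169
```

Run:
```python
from h import *
np.set_printoptions(precision=3,suppress=True)
s=ctrl.sense();print(s["grip_width"],s["force"],s["wrist_torque"],s["eef_pos"],s["joints"])
c=cam("wrist"); im=c["color"][:,:,::-1]
cv2.imwrite("pics/w8.png",im)
```

```text
0.16860487893883153 [ 17.035   5.07  -10.135] [ 0.917 -3.05  -0.036] [551.829   1.603  93.54 ] [-0.211  0.475  1.567  0.004  1.092  0.549]
```

View pics/w8.png

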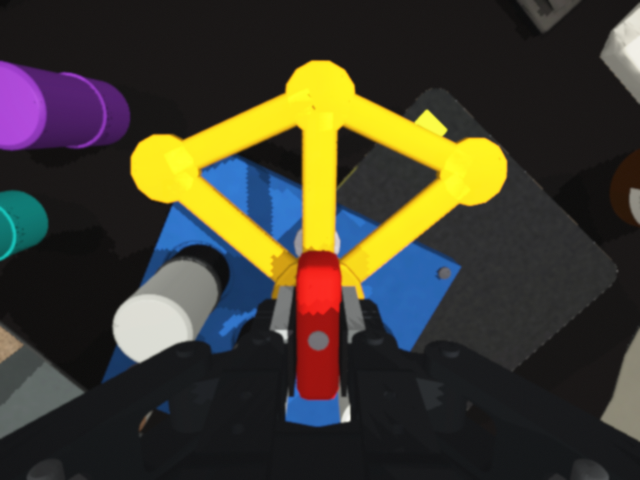

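>>> {"name": "arm_command", "arguments": {"plan": [[0, 0, 0, 0, 0.4], [0, 0, 0, 0, 0.6], [-0.02, 0, 0, 0, 0.7], [-0.04, 0, 0, 0, 0.7], [-0.03, 0, 0, -0.15, 0.7], [0, 0, 0, -0.155, 0.7], [0, -0.04, 0, 0, 0.7], [0, -0.0408, 0.0015, 0, 0.7], [0, 0, 0, 0, 0.7]]}}

```text
time_s: 11.2
eef_pos: [474.0, 36.1, 183.6]
ee_rot: [-0.373, -0.6, -0.374, 0.601]
force: [1.4, 0.2, 0.3]
grip_width: 0.7
```

```bash
cat >> h.py <<'E'
def whites(c,z):
    "white round tops in the wrist picture -> world circles at height z"
    hsv=cv2.cvtColor(c["color"],cv2.COLOR_RGB2HSV)
    m=((hsv[...,1]<40)&(hsv[...,2]>120)).astype(np.uint8)
    m=cv2.morphologyEx(m,cv2.MORPH_OPEN,np.ones((5,5)))
    cs,_=cv2.findContours(m,cv2.RETR_EXTERNAL,cv2.CHAIN_APPROX_NONE)
    for k in cs:
        if cv2.contourArea(k)>800:
            w=np.array([onz(c,p[0],z)[:2] for p in k],np.float32)
            print(cv2.boundingRect(k),cv2.minEnclosingCircle(w))
E
python3 - <<'E'
from h import *
np.set_printoptions(precision=3,suppress=True)
s=ctrl.sense();print(s["grip_width"],s["force"],s["wrist_torque"],s["eef_pos"],s["joints"])
c=cam("wrist"); im=c["color"][:,:,::-1].copy()
cv2.imwrite("pics/w9.png",im)
whites(c,96)
for r in ctrl.place_of("wrist","case_a_mid"): print(r,onz(c,r["uv"],55)[:2])
x,y=290,235
c=cam("scene"); im=c["color"][y-60:y+60,x-80:x+80,::-1]
cv2.imwrite("pics/s9.png",cv2.resize(im,(800,600),interpolation=cv2.INTER_CUBIC))
for r in ctrl.place_of("scene","case_a_mid"): print(r,onz(c,r["uv"],55)[:2])
E
```

```text
0.7000992004474764 [1.366 0.154 0.313] [-0.009 -0.002  0.039] [473.968  36.075 183.649] [-0.171  0.221  1.672  0.     1.249  0.286]
(595, 335, 45, 78) ((627.0420532226562, -157.9116973876953), 34.30732345581055)
(0, 312, 56, 86) ((240.05694580078125, 49.43301773071289), 35.032230377197266)
(423, 287, 51, 54) ((527.6334838867188, -56.40507507324219), 26.882083892822266)
(335, 262, 55, 71) ((478.73468017578125, -18.534812927246094), 26.04330062866211)
(300, 188, 57, 65) ((481.9969787597656, 39.73954772949219), 21.50996971130371)
(458, 0, 72, 25) ((621.0283813476562, 112.10786437988281), 20.049301147460938)
(0, 0, 67, 112) ((359.3802185058594, 208.71054077148438), 32.26803970336914)
{'uv': [438.8, 309.7], 'score': 0.61} [526.592 -73.577]
{'uv': [315.8, 268.2], 'score': 0.84} [517.024 -85.116]
{'uv': [287.4, 286.0], 'score': 0.36} [438.155 -54.73 ]
{'uv': [404.2, 349.8], 'score': 0.29} [ 401.893 -348.724]
```

View pics/w9.png

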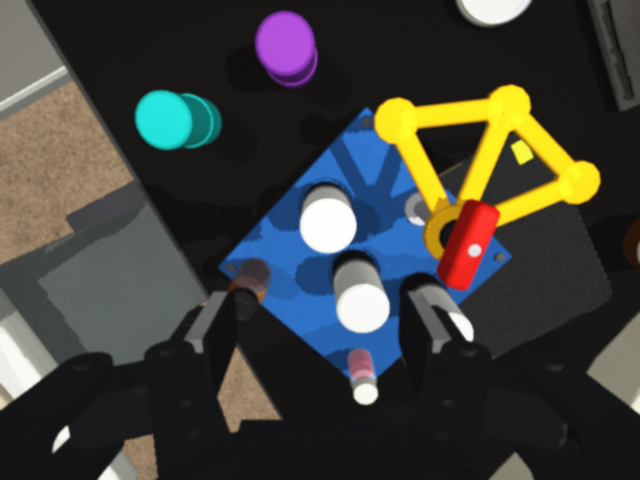

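View pics/s9.png

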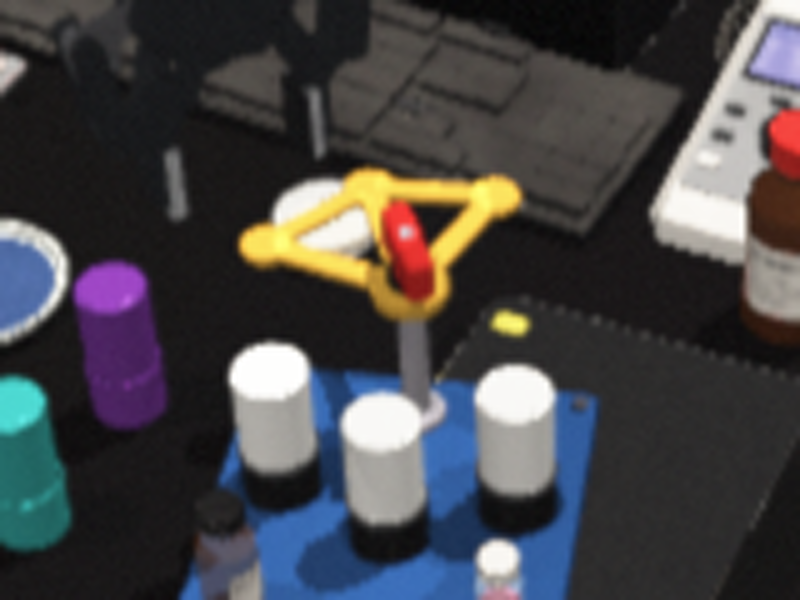

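Run:
```python
from h import *
np.set_printoptions(precision=1,suppress=True)
c=cam("wrist")
im=c["color"][170:350,270:490,::-1]; cv2.imwrite("pics/w9c.png",cv2.resize(im,None,fx=3.3,fy=3.3,interpolation=cv2.INTER_CUBIC))
ax=np.array([548.8,0.5])
for n,a in(("L",21.7+180-48),("M",201.7),("R",201.7+48)):
    p=ax+78*np.array([np.cos(np.radians(a)),np.sin(np.radians(a))]); print(n,p,"px",proj(c,[*p,96]))
for uv in((328.5,224),(362,304.5)): print(onz(c,uv,96))
print(ctrl.sense()["eef_pos"])
```

```text
L [478.9  35.1] px [321.6 229. ]
M [476.3 -28.3] px [359.2 311. ]
R [521.7 -72.7] px [445.  336.7]
[484.3  36.1  96. ]
[480.1 -24.8  96. ]
[476.3  34.7 183.2]
```

View pics/w9c.png

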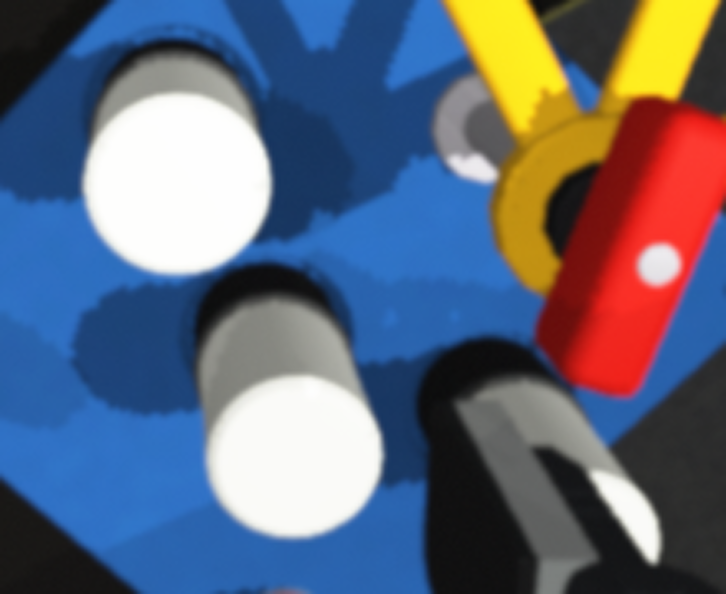

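>>> {"name": "arm_command", "arguments": {"plan": [[0.03, 0.003, -0.0035, 0, 0.7], [0.03, 0, 0, 0, 0.7], [0.02, 0, 0, 0, 0.7], [0, 0, 0, 0, 0.7], [0, 0, 0, 0, 0.7]]}}

```text
time_s: 12.08
eef_pos: [480.7, 36.7, 104.1]
ee_rot: [0.373, 0.601, 0.373, -0.601]
force: [0.5, -0.3, 0.0]
grip_width: 0.694
```

Run:
```python
from h import *
np.set_printoptions(precision=2,suppress=True)
s=ctrl.sense();print(s["force"],s["eef_pos"])
c=cam("wrist"); im=c["color"][:,:,::-1].copy(); cv2.imwrite("pics/w10.png",im)
ax=np.array([548.8,0.5])
for n,a in(("L",21.7+180-48),("M",201.7),("R",201.7+48)):
    p=ax+78*np.array([np.cos(np.radians(a)),np.sin(np.radians(a))]); print(n,p,"px",proj(c,[*p,96]))
whites(c,96)
x,y=280,235
c=cam("scene"); im=c["color"][y-60:y+60,x-80:x+80,::-1]
cv2.imwrite("pics/s10.png",cv2.resize(im,(800,600),interpolation=cv2.INTER_CUBIC))
print(ctrl.sense()["eef_pos"])
```

```text
[ 0.49 -0.26  0.01] [480.73  36.69 104.06]
L [478.87  35.06] px [316.74 278.68]
M [476.33 -28.34] px [368.48 387.18]
R [521.74 -72.66] px [484.81 420.11]
(331, 310, 73, 105) ((479.28857421875, -15.12104606628418), 29.39173698425293)
(281, 215, 77, 95) ((483.0876770019531, 41.287803649902344), 22.87545394897461)
[480.66  36.76 104.18]
```

View pics/w10.png

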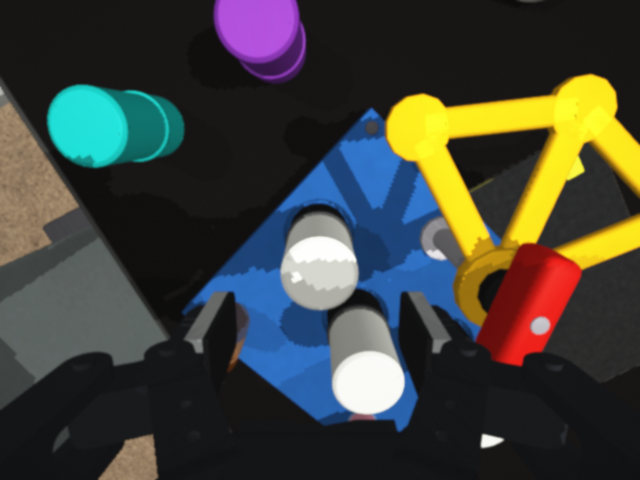

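View pics/s10.png

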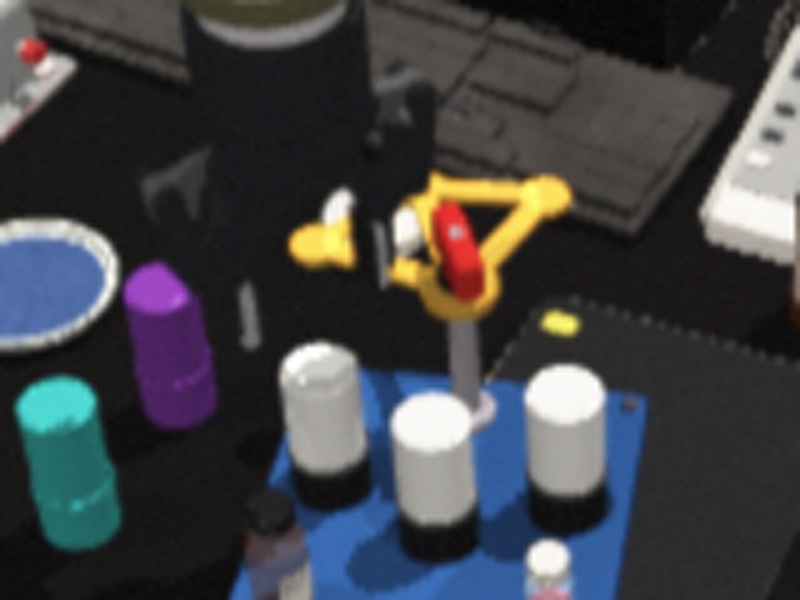

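Run:
```python
from h import *
np.set_printoptions(precision=1,suppress=True)
c=cam("scene");T=pose(ctrl.sense())
for sy in(-37,-30,30,37):
  for zz in(-11,11):
    print(sy,zz,[proj(c,(T@[b,sy,zz,1])[:3]) for b in(0,-20,-40)])
```

```text
-37 -11 [array([245.6, 249.8]), array([244.6, 243.4]), array([243.6, 237. ])]
-37 11 [array([250.3, 255.2]), array([249.3, 248.9]), array([248.4, 242.4])]
-30 -11 [array([248.2, 248.5]), array([247.3, 242.2]), array([246.3, 235.7])]
-30 11 [array([253. , 253.9]), array([252. , 247.6]), array([251.1, 241.2])]
30 -11 [array([270.5, 238.1]), array([269.8, 231.8]), array([269.2, 225.4])]
30 11 [array([275.4, 243.3]), array([274.8, 237. ]), array([274.2, 230.6])]
37 -11 [array([273. , 236.9]), array([272.4, 230.7]), array([271.8, 224.2])]
37 11 [array([277.9, 242.1]), array([277.4, 235.8]), array([276.8, 229.4])]
```

>>> {"name": "arm_command", "arguments": {"plan": [[0.025, 0.0004, -0.0008, 0, 0.6], [0.02, 0, 0, 0, 0.6], [0.012, 0, 0, 0, 0.6], [0.002, 0, 0, 0, 0.6], [0, 0, 0, 0, 0.5], [0, 0, 0, 0, 0.4], [0, 0, 0, 0, 0.3], [0, 0, 0, 0, 0.2], [0, 0, 0, 0, 0.2]], "squeeze": 30}}

```text
time_s: 13.35
eef_pos: [481.3, 37.4, 45.1]
ee_rot: [0.373, 0.601, 0.373, -0.6]
force: [-0.5, -0.3, 6.1]
grip_width: 0.414
```

Run:
```python
from h import *
np.set_printoptions(precision=2,suppress=True)
for i in range(3):
    s=ctrl.sense();print(s["force"],s["wrist_torque"],s["eef_pos"],s["grip_width"])
    c=cam("wrist")
im=c["color"][:,:,::-1].copy(); cv2.imwrite("pics/w11.png",im)
x,y=280,235
c=cam("scene"); im=c["color"][y-60:y+60,x-80:x+80,::-1]
cv2.imwrite("pics/s11.png",cv2.resize(im,(800,600),interpolation=cv2.INTER_CUBIC))
```

```text
[-0.45 -0.34  6.06] [ 0.05  0.13 -0.03] [481.27  37.38  45.05] 0.41440257696530625
[-1.37  0.5   6.43] [ 0.06  0.18 -0.04] [481.29  37.38  45.05] 0.4164631025346831
[-0.33 -0.98  5.49] [ 0.06  0.17 -0.02] [481.29  37.38  45.05] 0.41438369284262333
```

View pics/w11.png

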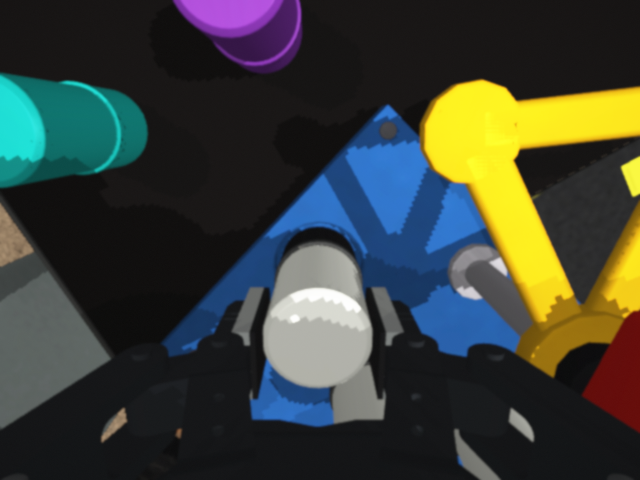

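View pics/s11.png

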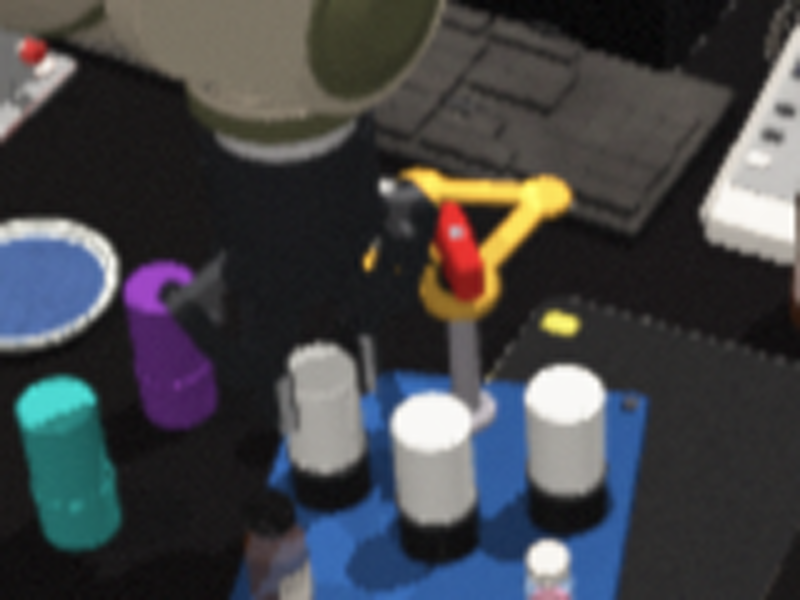

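>>> {"name": "arm_command", "arguments": {"plan": [[-0.002, 0, 0, 0, 0.2], [-0.002, 0, 0, 0, 0.2], [-0.002, 0, 0, 0, 0.2], [0, 0, 0, 0, 0.2], [0, 0, 0, 0, 0.2], [0, 0, 0, 0, 0.2]]}}

```text
time_s: 14.3
eef_pos: [480.7, 37.5, 50.2]
ee_rot: [-0.373, -0.601, -0.373, 0.601]
force: [-0.6, 0.3, -1.3]
grip_width: 0.415
```

Run:
```python
from h import *
np.set_printoptions(precision=2,suppress=True)
for i in range(6):
    s=ctrl.sense();print(s["force"],s["eef_pos"],s["grip_width"],s["tau"][1:3])
    c=cam("wrist")
im=c["color"][:,:,::-1].copy(); cv2.imwrite("pics/w12.png",im[190:430,200:460])
x,y=280,235
c=cam("scene"); im=c["color"][y-60:y+60,x-80:x+80,::-1]
cv2.imwrite("pics/s12.png",cv2.resize(im,(800,600),interpolation=cv2.INTER_CUBIC))
```

```text
[-0.6   0.34 -1.31] [480.71  37.45  50.23] 0.41509017877726173 [-40.19 -20.41]
[-0.12 -0.12 -0.34] [480.69  37.47  50.22] 0.41597757119036255 [-40.17 -20.4 ]
[ 0.44  0.25 -0.14] [480.72  37.46  50.25] 0.4177107279850948 [-40.17 -20.4 ]
[-0.03  0.11 -1.15] [480.72  37.43  50.25] 0.4172384551602692 [-40.16 -20.4 ]
[-0.27 -0.33 -1.4 ] [480.71  37.46  50.26] 0.4165499436909477 [-40.16 -20.4 ]
[-0.61  0.15 -0.11] [480.75  37.44  50.27] 0.4137225450262538 [-40.16 -20.4 ]
```

View pics/s12.png

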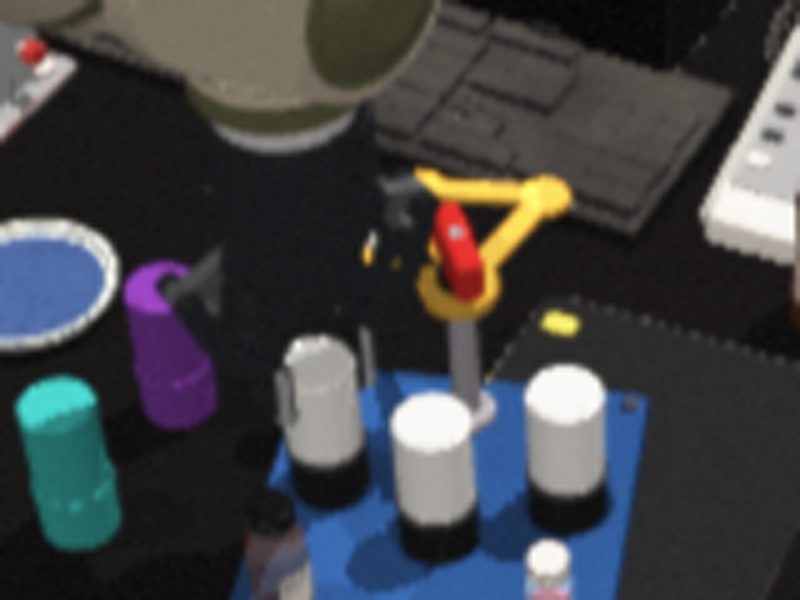

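>>> {"name": "arm_command", "arguments": {"plan": [[0.002, 0, 0, 0, 0.2], [0.002, 0, 0, 0, 0.2], [0.0018, 0, 0, 0, 0.2], [0, 0, 0, 0, 0.5], [0, 0, 0, 0, 0.6], [-0.015, 0, 0, 0, 0.6], [-0.04, 0, 0, 0, 0.6], [0, 0.0124, 0.03, 0, 0.6], [0, 0.0124, 0.03, 0, 0.6], [0, 0, 0, -0.168, 0.6], [0, 0, 0, -0.168, 0.6]]}}

```text
time_s: 16.02
eef_pos: [476.5, -27.8, 100.5]
ee_rot: [0.47, 0.529, 0.469, -0.529]
force: [-0.3, -0.6, 0.4]
grip_width: 0.601
```

>>> {"name": "arm_command", "arguments": {"plan": [[0, 0, 0, -0.168, 0.6], [0, 0, 0, -0.168, 0.6], [0, 0, 0, -0.168, 0.6], [0, 0, 0, 0, 0.6], [0, 0, 0, 0, 0.6]]}}

```text
time_s: 16.65
eef_pos: [476.4, -27.3, 99.9]
ee_rot: [0.585, 0.398, 0.585, -0.397]
force: [-0.1, -0.6, 0.2]
grip_width: 0.599
```

Run:
```python
from h import *
np.set_printoptions(precision=2,suppress=True)
s=ctrl.sense();print(s["force"],s["eef_pos"],s["joints"]);print(pose(s))
c=cam("wrist"); im=c["color"][:,:,::-1].copy(); cv2.imwrite("pics/w13.png",im)
ax=np.array([548.8,0.5])
for n,a in(("L",21.7+180-48),("M",201.7),("R",201.7+48)):
    p=ax+78*np.array([np.cos(np.radians(a)),np.sin(np.radians(a))]); print(n,p,"px",proj(c,[*p,96]))
```

```text
[-0.12 -0.62  0.25] [476.43 -27.35  99.95] [-0.3   0.32  1.78 -0.    1.04 -0.68]
[[  0.     0.93   0.37 476.43]
 [ -0.     0.37  -0.93 -27.35]
 [ -1.     0.     0.    99.95]
 [  0.     0.     0.     1.  ]]
L [478.87  35.06] px [380.7  149.95]
M [476.33 -28.34] px [318.71 280.75]
R [521.74 -72.66] px [371.46 391.28]
```

View pics/w13.png

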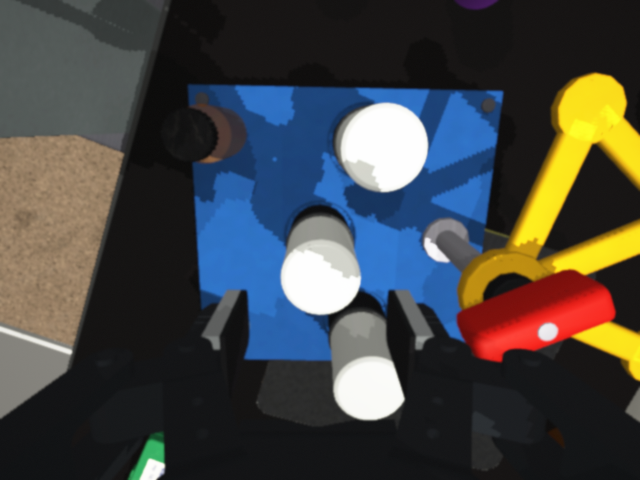

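Run:
```python
from h import *
np.set_printoptions(precision=1,suppress=True)
c=cam("scene")
a=np.radians(-26); T=np.eye(4); T[:3,:3]=np.c_[[0,0,-1],[np.cos(a),np.sin(a),0],[np.sin(a),-np.cos(a),0]]; T[:3,3]=[481.3,37.4,45]
for y in(-65,-55,-45,45,55,65):
    print(y,[((proj(c,(T@[b,y,0,1])[:3])-[200,175]+.5)*5).astype(int) for b in(-60,-80,-100,-120,-140)])
```

```text
-65 [array([187, 412]), array([182, 381]), array([176, 348]), array([170, 315]), array([164, 281])]
-55 [array([207, 403]), array([202, 371]), array([196, 339]), array([191, 306]), array([185, 272])]
-45 [array([226, 394]), array([221, 362]), array([216, 330]), array([211, 297]), array([205, 262])]
45 [array([393, 315]), array([390, 283]), array([388, 251]), array([385, 218]), array([382, 184])]
55 [array([411, 306]), array([408, 275]), array([406, 243]), array([403, 210]), array([400, 176])]
65 [array([429, 298]), array([426, 266]), array([424, 234]), array([422, 201]), array([419, 167])]
```

>>> {"name": "arm_command", "arguments": {"plan": [[0, 0, -0.001, -0.152, 0.6], [0, 0, 0, -0.152, 0.6], [0, 0, 0, -0.15, 0.6], [0.02, 0, 0, 0, 0.6], [0.02, 0, 0, 0, 0.6], [0.0115, 0, 0, 0, 0.6], [0, 0, 0, 0, 0.6]]}}

```text
time_s: 17.62
eef_pos: [475.7, -26.3, 47.7]
ee_rot: [0.659, 0.255, 0.66, -0.255]
force: [-0.8, -0.1, -0.5]
grip_width: 0.594
```

Run:
```python
from h import *
np.set_printoptions(precision=2,suppress=True)
s=ctrl.sense();print(s["force"],s["eef_pos"],s["joints"])
c=cam("wrist"); im=c["color"][:,:,::-1].copy(); cv2.imwrite("pics/w14.png",im)
x,y=290,235
c=cam("scene"); im=c["color"][y-60:y+60,x-80:x+80,::-1]
cv2.imwrite("pics/s14.png",cv2.resize(im,(800,600),interpolation=cv2.INTER_CUBIC))
```

```text
[-0.81 -0.08 -0.53] [475.7  -26.32  47.66] [-0.3   0.4   1.83  0.    0.91 -1.14]
```

View pics/w14.png

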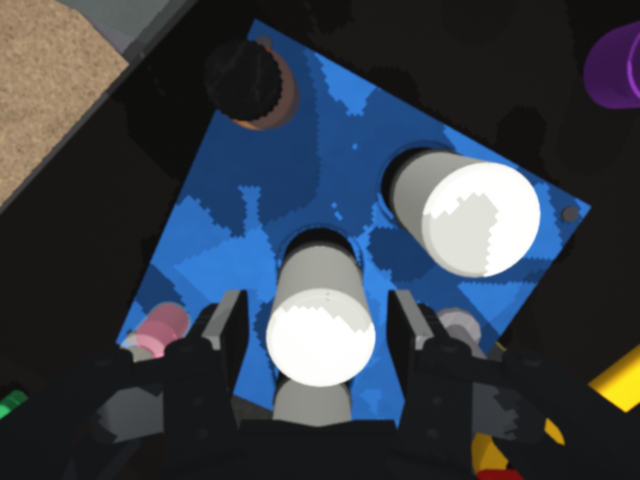

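View pics/s14.png

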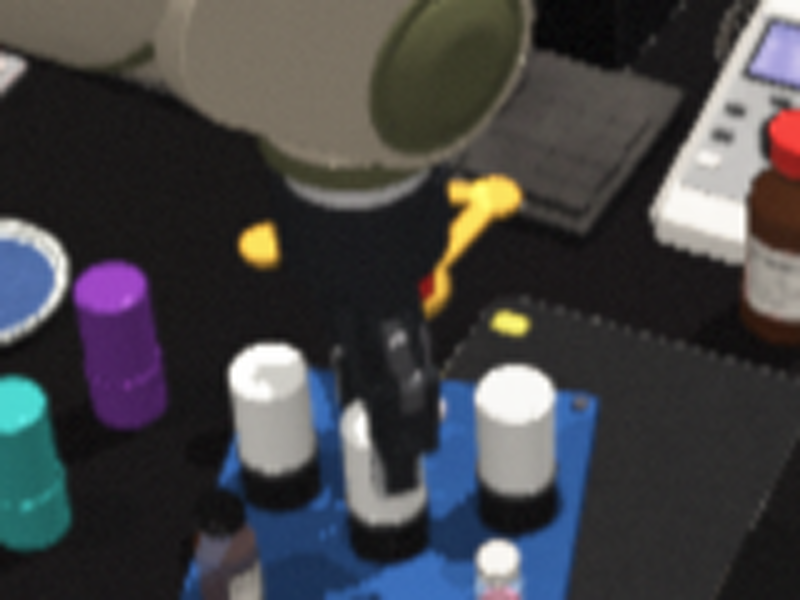

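>>> {"name": "arm_command", "arguments": {"plan": [[0, 0, 0, 0, 0.5], [0, 0, 0, 0, 0.4], [0, 0, 0, 0, 0.3], [0, 0, 0, 0, 0.2], [0, 0, 0, 0, 0.2], [-0.002, 0, 0, 0, 0.2], [-0.002, 0, 0, 0, 0.2], [-0.002, 0, 0, 0, 0.2], [0, 0, 0, 0, 0.2], [0, 0, 0, 0, 0.2], [0, 0, 0, 0, 0.2]], "squeeze": 40}}

```text
time_s: 19.1
eef_pos: [475.9, -26.4, 53.9]
ee_rot: [0.66, 0.255, 0.66, -0.255]
force: [0.1, -0.1, -4.8]
grip_width: 0.412
```

Run:
```python
from h import *
np.set_printoptions(precision=2,suppress=True)
for i in range(5):
    s=ctrl.sense();print(s["force"],s["eef_pos"],s["grip_width"],s["tau"][1:3])
    c=cam("wrist")
cv2.imwrite("pics/w15.png",c["color"][:,:,::-1])
x,y=290,235
c=cam("scene"); im=c["color"][y-60:y+60,x-80:x+80,::-1]
cv2.imwrite("pics/s15.png",cv2.resize(im,(800,600),interpolation=cv2.INTER_CUBIC))
```

```text
[ 0.15 -0.11 -4.81] [475.91 -26.39  53.92] 0.4118937536831038 [-41.23 -21.57]
[-0.23  0.34 -5.8 ] [475.9  -26.38  53.94] 0.40720614695907725 [-41.22 -21.56]
[-0.1   0.21 -4.34] [475.91 -26.4   53.93] 0.4068893962164442 [-41.21 -21.56]
[-0.27 -0.22 -3.47] [475.94 -26.38  53.97] 0.4063941165939909 [-41.21 -21.56]
[ 0.2  -0.34 -4.79] [475.95 -26.37  53.97] 0.41044968542015053 [-41.21 -21.57]
```

View pics/s15.png

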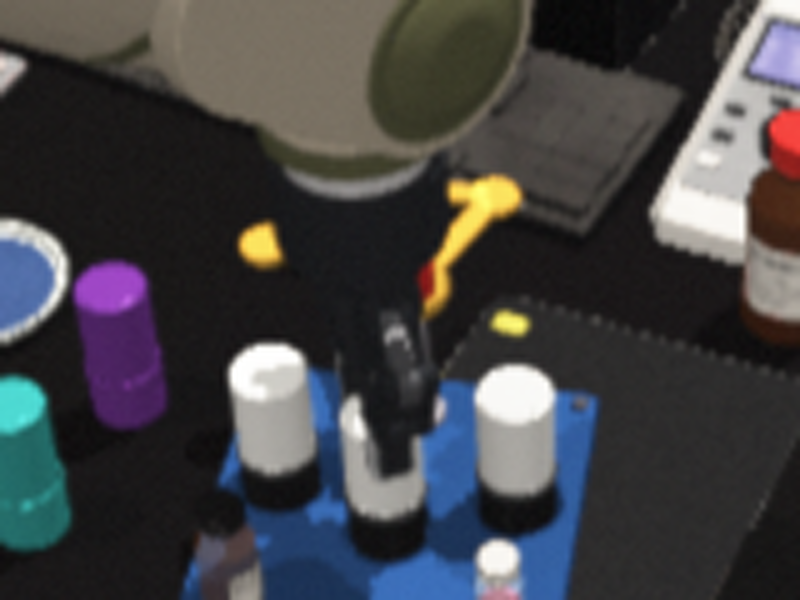

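>>> {"name": "arm_command", "arguments": {"plan": [[-0.01, 0, 0, 0, 0.2], [-0.02, 0, 0, 0, 0.2], [-0.03, 0, 0, 0, 0.2], [-0.03, 0, 0, 0, 0.2], [-0.015, 0, 0, 0, 0.2], [0, 0.01, -0.0061, 0, 0.2], [0, 0.02, -0.0122, 0, 0.2], [0, 0.03, -0.0182, 0, 0.2], [0, 0.03, -0.0182, 0, 0.2], [0, 0.03, -0.0182, 0, 0.2], [0, 0.03, -0.0182, 0, 0.2], [0, 0.02, -0.0122, 0, 0.2]], "squeeze": 60}}

```text
time_s: 20.9
eef_pos: [512.9, 171.1, 157.3]
ee_rot: [0.659, 0.254, 0.661, -0.255]
force: [-0.8, -0.1, -3.9]
grip_width: 0.403
```

>>> {"name": "arm_command", "arguments": {"plan": [[0, 0.025, -0.0152, 0, 0.2], [0, 0.025, -0.0152, 0, 0.2], [0, 0.02, -0.0122, 0, 0.2], [0, 0.013, -0.0079, 0, 0.2], [0, 0, 0, 0, 0.2], [0, 0, 0, 0, 0.2]]}}

```text
time_s: 21.65
eef_pos: [531.9, 263.7, 158.6]
ee_rot: [0.659, 0.255, 0.66, -0.255]
force: [0.3, -0.6, -4.8]
grip_width: 0.402
```

Run:
```python
from h import *
np.set_printoptions(precision=2,suppress=True)
s=ctrl.sense();print(s["force"],s["eef_pos"],s["joints"],s["grip_width"])
c=cam("wrist"); cv2.imwrite("pics/w16.png",c["color"][:,:,::-1])
print(proj(c,[531,265,8]))
for n in("scene","side"):
    d=cam(n); cv2.imwrite(f"pics/{n}16.png",d["color"][120:360,120:440,::-1].repeat(2,0).repeat(2,1))
for r in ctrl.place_of("wrist","tray_floor")[:2]: print(r,onz(c,r["uv"],8))
```

```text
[ 0.27 -0.63 -4.82] [531.87 263.71 158.65] [ 0.26  0.5   1.35 -0.    1.3  -0.57] 0.4024020932156012
[319.19 211.1 ]
{'uv': [323.9, 211.6], 'score': 0.77} [533.82 267.5    8.  ]
{'uv': [55.7, 374.5], 'score': 0.54} [482.96  -9.31   8.  ]
```

View pics/w16.png

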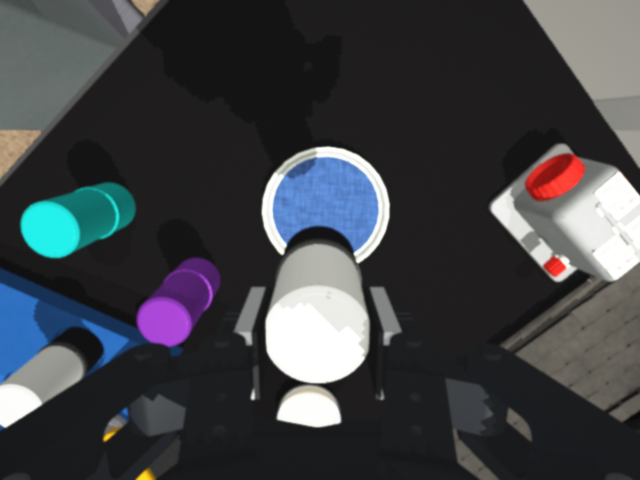

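View pics/scene16.png

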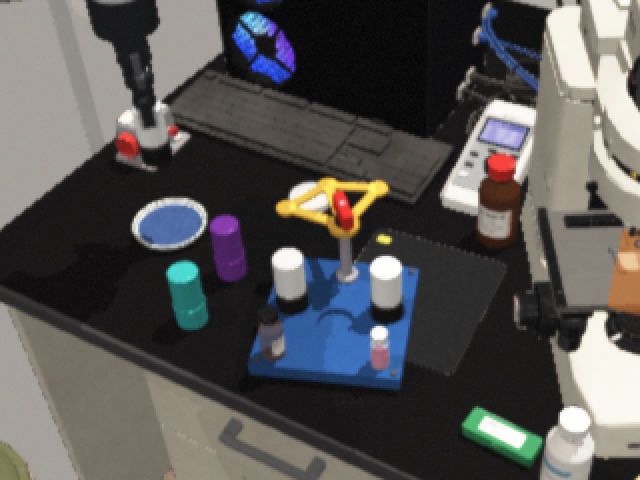

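>>> {"name": "arm_command", "arguments": {"plan": [[0.02, 0.0046, -0.0013, 0, 0.2], [0.03, 0, 0, 0, 0.2], [0.025, 0, 0, 0, 0.2], [0.018, 0, 0, 0, 0.2], [0.01, 0, 0, 0, 0.2], [0, 0, 0, 0, 0.2], [0, 0, 0, 0, 0.2]]}}

```text
time_s: 22.72
eef_pos: [534.7, 268.8, 56.9]
ee_rot: [0.66, 0.255, 0.659, -0.254]
force: [-0.6, 0.6, -4.2]
grip_width: 0.402
```

Run:
```python
from h import *
np.set_printoptions(precision=2,suppress=True)
s=ctrl.sense();print(s["force"],s["eef_pos"],s["joints"],s["grip_width"])
c=cam("wrist"); cv2.imwrite("pics/w17.png",c["color"][:,:,::-1])
hsv=cv2.cvtColor(c["color"],cv2.COLOR_RGB2HSV)
print(proj(c,[534,268,8]))
d=cam("side"); cv2.imwrite("pics/side17.png",cv2.resize(d["color"][190:280,160:280,::-1],(800,600),interpolation=cv2.INTER_CUBIC))
d=cam("scene"); cv2.imwrite("pics/scene17.png",cv2.resize(d["color"][170:260,150:270,::-1],(800,600),interpolation=cv2.INTER_CUBIC))
```

```text
[-0.59  0.62 -4.17] [534.73 268.75  56.93] [ 0.27  0.61  1.44 -0.    1.08 -0.56] 0.40222152223983043
[317.1  250.45]
```

View pics/w17.png

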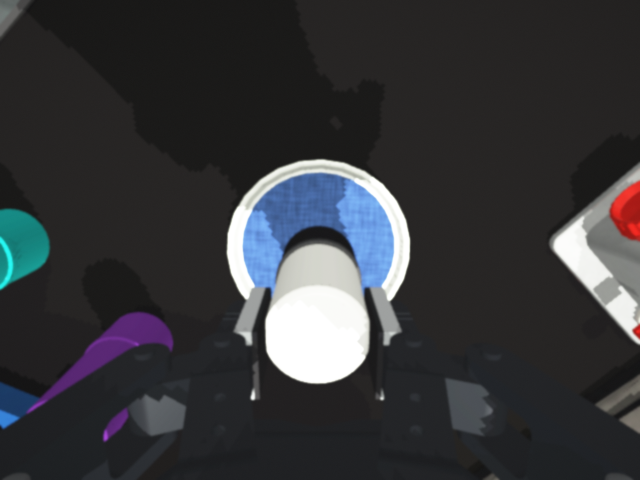

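View pics/scene17.png

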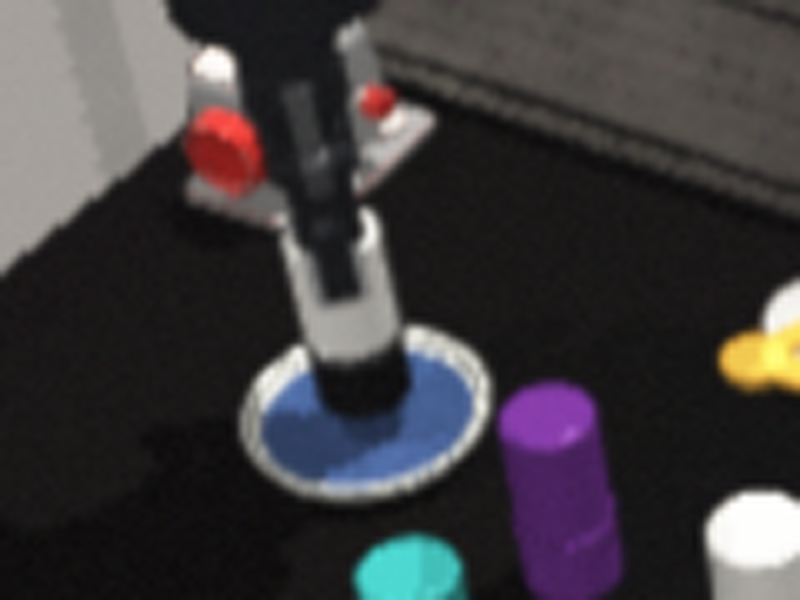

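>>> {"name": "arm_command", "arguments": {"plan": [[0.004, 0, -0.0003, 0, 0.2], [0.004, 0, 0, 0, 0.2], [0.003, 0, 0, 0, 0.2], [0.001, 0, 0, 0, 0.2], [0.001, 0, 0, 0, 0.2], [0, 0, 0, 0, 0.2]]}}

```text
time_s: 23.62
eef_pos: [534.0, 268.8, 43.1]
ee_rot: [0.66, 0.255, 0.66, -0.255]
force: [-0.8, 0.2, -5.0]
grip_width: 0.399
```

>>> {"name": "arm_command", "arguments": {"plan": [[0.001, 0, 0, 0, 0.2], [0, 0, 0, 0, 0.2]]}}

```text
time_s: 23.88
eef_pos: [534.3, 268.9, 42.9]
ee_rot: [0.66, 0.255, 0.659, -0.254]
force: [-2.1, -1.1, 5.0]
grip_width: 0.402
```

>>> {"name": "arm_command", "arguments": {"plan": [[0, 0, 0, 0, 0.2], [0, 0, 0, 0, 0.2]]}}

```text
time_s: 24.12
eef_pos: [534.3, 268.9, 42.9]
ee_rot: [0.66, 0.255, 0.659, -0.254]
force: [-2.2, -1.0, 6.2]
grip_width: 0.399
```

Run:
```python
from h import *
np.set_printoptions(precision=2,suppress=True)
s=ctrl.sense();print(s["force"],s["eef_pos"],s["grip_width"])
d=cam("scene"); cv2.imwrite("pics/scene18.png",cv2.resize(d["color"][170:260,150:270,::-1],(800,600),interpolation=cv2.INTER_CUBIC))
```

```text
[-2.19 -1.01  6.16] [534.27 268.88  42.89] 0.3989747971069582
```

View pics/scene18.png

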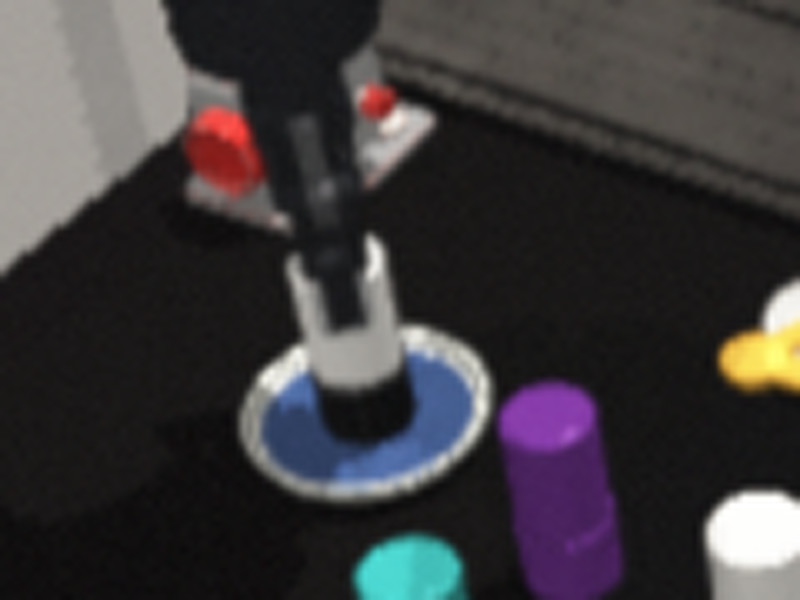

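Standing in the tray: the foot is centred near (365,420) of the crop. Releasing and retreating upward.

>>> {"name": "arm_command", "arguments": {"plan": [[0, 0, 0, 0, 0.45], [0, 0, 0, 0, 0.6], [0, 0, 0, 0, 0.65], [-0.015, 0, 0, 0, 0.65], [-0.03, 0, 0, 0, 0.65], [-0.04, 0, 0, 0, 0.65], [-0.04, 0, 0, 0, 0.65], [0, 0, 0, 0, 0.65], [0, 0, 0, 0, 0.65]]}}

```text
time_s: 25.3
eef_pos: [533.7, 268.7, 166.9]
ee_rot: [0.66, 0.255, 0.66, -0.255]
force: [0.1, 0.1, -0.1]
grip_width: 0.65
```

Run:
```python
from h import *
np.set_printoptions(precision=2,suppress=True)
s=ctrl.sense();print(s["force"],s["eef_pos"],s["grip_width"])
c=cam("wrist"); cv2.imwrite("pics/w19.png",c["color"][:,:,::-1])
whites(c,90)
d=cam("scene"); cv2.imwrite("pics/scene19.png",cv2.resize(d["color"][150:330,140:380,::-1],(800,600),interpolation=cv2.INTER_CUBIC))
```

```text
[ 0.1   0.14 -0.09] [533.68 268.73 166.91] 0.6503607572012402
(272, 388, 63, 40) ((620.6604614257812, 175.27499389648438), 23.210769653320312)
(0, 343, 78, 71) ((479.4560546875, 54.308494567871094), 39.446556091308594)
(480, 167, 160, 113) ((629.28271484375, 384.2220458984375), 53.202152252197266)
(257, 149, 125, 122) ((521.6697998046875, 279.5086669921875), 38.506385803222656)
(508, 0, 132, 187) ((571.7141723632812, 433.18170166015625), 67.87592315673828)
```

View pics/w19.png

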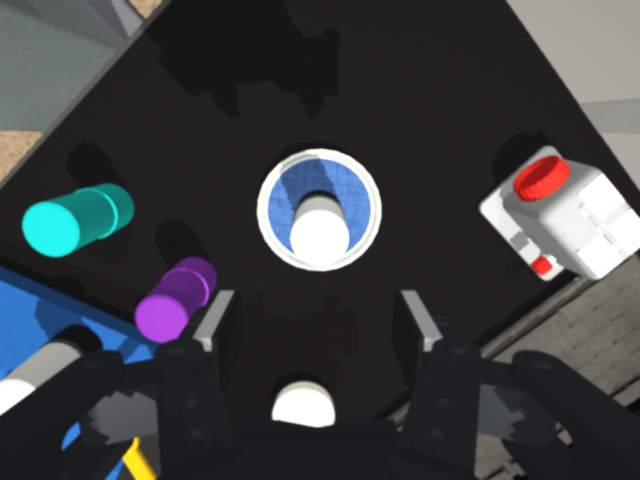

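View pics/scene19.png

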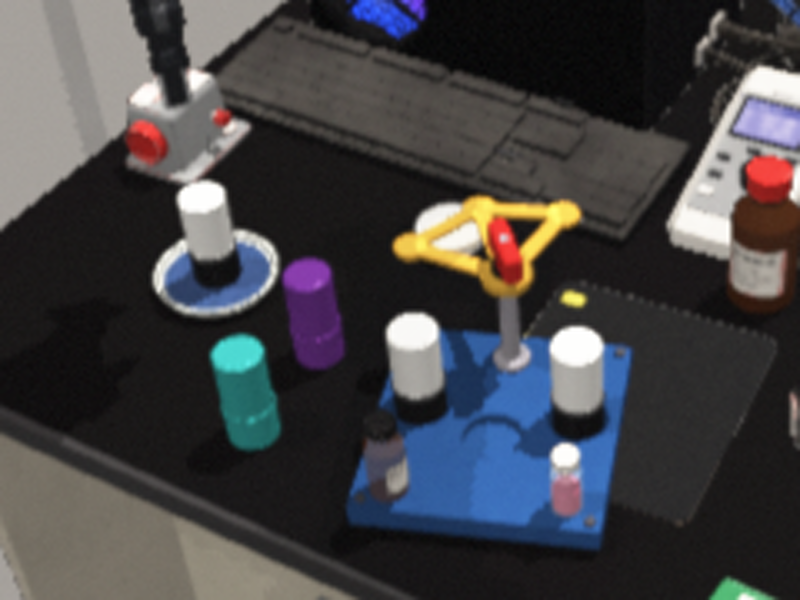

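Run:
```python
from h import *
c=cam("wrist"); print(onz(c,(320,237),90), onz(c,(319.5,209.5),13)); print(ctrl.sense()["force"])
print(ctrl.finish_job())
```

```text
[533.46920676 269.39945508  90.        ] [532.03317549 270.65239239  13.        ]
[-0.48114748 -0.21113053  0.25113642]
the job is handed in; nothing more can be done
None
```

I turned the knob about 2.7 rad (155°) clockwise, which swung the hold-down off all three cases. I then found the heavy case, stood it in the tray, and handed the job in at about 25 s.

**Weighing:** The left case pulled about 0.7 N when lifted, so it is empty, and I set it back in its pocket. The middle case pulled about 4.6 N (about 0.47 kg), so it is the heavy one. I did not lift the right case because the heavy one had been found.

**Placing:** I lowered the middle case until the vertical force changed from about −5 N to +5 N, with the fingers still holding it. I then opened the gripper and moved straight up.

**Last checks:**
- **Heavy case:** it stands upright in the tray, with its axis about 2 mm from the tray's centre in the wrist picture.
- **Empty cases:** both stand upright in their own pockets.
- **Everything else:** the hold-down is still swung away. The vial, dropper bottle, petri dish and brown bottle look undisturbed. The white bottle, slide mailer and tape roll were outside the last picture, but the arm never went near them.
- **Robot:** it touches nothing, with the wrist force at about zero.

**What failed or disagreed:**
- **First knob grasp:** it closed on air above the grip. In the pictures the fingertips sat about 28 mm higher than the stated tool point, so I went about 23 mm lower and allowed for this in every later grasp.
- **Force on the knob:** sideways force reached about 17 N at the end of the turn.

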